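Sort the returned snack tins by weight

TASK

Lift each of the three sealed snack tins out of the leaning rack and feel its weight: a tin heavier than about 280 g is full enough to sell and goes in the plain tray, a lighter one goes in the caddy with the loop handles for refilling. Stand every tin upright on the floor of its tray or caddy, set down gently and not dropped, and leave all the other things where they are.

Things in the scene. Friction and masses are not known exactly. Their poses are not given: they have to be found in the camera images.
- tin_1: sealed plain steel snack tin, a closed cylinder 38 mm in diameter and 105 mm tall with its lid at the top; all three tins look alike and weigh between 100 and 500 g, which cannot be seen. Origin: centre of its underside; z runs up its axis to the lid. At the start it leans in the rack, 30 degrees from vertical, in the left (+y of the rack) slot.
- tin_2: sealed plain steel snack tin, a closed cylinder 38 mm in diameter and 105 mm tall with its lid at the top; all three tins look alike and weigh between 100 and 500 g, which cannot be seen. Origin: centre of its underside; z runs up its axis to the lid. At the start it leans in the rack, 30 degrees from vertical, in the middle slot.
- tin_3: sealed plain steel snack tin, a closed cylinder 38 mm in diameter and 105 mm tall with its lid at the top; all three tins look alike and weigh between 100 and 500 g, which cannot be seen. Origin: centre of its underside; z runs up its axis to the lid. At the start it leans in the rack, 30 degrees from vertical, in the right (-y of the rack) slot.
- rack: fixed chrome rack, base 110 x 216 mm, three slots 78 mm apart along y. Tins lean 30 degrees in it, lid end to its -x (the robot's side); underside centre of a tin at x = 30, z = 35 mm. A panel backs a tin's lower 52 mm from below, 40 mm tall clip cheeks stand 2 mm off both sides of its foot; slots are open at the top (along the tin) and to +x. Origin: centre of the base, on the shelf
- tray: plain open dark steel tray without handles, for the heavy tins, 268 x 88 mm outside (long side along its x), walls 22 mm high and 4 mm thick, floor 4 mm thick. Fixed to the shelf. Origin: centre of its underside, on the shelf. A jigger stands in it
- caddy: open dark steel caddy of the same size with an upright steel loop handle, 95 mm high and 78 mm wide, at each of its short ends (x = +-132 mm), for the light tins, 268 x 88 mm outside (long side along its x), walls 22 mm high and 4 mm thick, floor 4 mm thick. Fixed to the shelf. Origin: centre of its underside, on the shelf. A bottle stopper stands in it
- jigger: nickel double-cone jigger, 40 mm across and 68 mm high, standing in the plain tray; to be left alone. Origin: centre of its underside
- stopper: stainless bottle stopper, 32 mm across and 50 mm high, standing in the caddy; to be left alone. Origin: centre of its underside
- cup: blue enamel tin cup with a handle at its +y, 76 mm across, 75 mm high; to be left alone. Origin: centre of its underside
- bottle: green glass bottle, 60 mm across, 190 mm high; to be left alone. Origin: centre of its underside
- coaster_1: frosted glass coaster, 80 mm disc 6 mm thick, lying flat; to be left alone. Origin: centre of its underside
- coaster_2: frosted glass coaster, 80 mm disc 6 mm thick, lying flat; to be left alone. Origin: centre of its underside
- rod_rack: fixed small chrome clip rack, 50 x 110 mm, holding three upright glass stirrer rods, 170 mm high. Origin: centre of its underside

How it is judged:
At the end, for the whole second after the job is handed in: All three tins stand upright (within 0.1 rad) and at rest, released, on the floor of the tray or caddy (underside within 12 mm of the shelf's height): every tin over 320 g in the plain tray, every tin under 240 g in the looped caddy, and those between in either (angle between each of tin_1, tin_2, tin_3's own z axis and vertical below 0.1 rad and height (world z) of each of tin_1, tin_2, tin_3 below 0.012 m and linear speed of each of tin_1, tin_2, tin_3 below 0.02 m/s and (contact force between tin_1 and tray above 2.35 N or contact force between tin_1 and caddy between 0.5 and 3.14 N) and (contact force between tin_2 and tray above 2.35 N or contact force between tin_2 and caddy between 0.5 and 3.14 N) and (contact force between tin_3 and tray above 2.35 N or contact force between tin_3 and caddy between 0.5 and 3.14 N)); the robot touches nothing.
It fails at once if a bystander (jigger, stopper, cup, bottle or coaster) is shifted by more than 20 mm or tipped (distance of any of jigger, stopper, cup, bottle, coaster_1, coaster_2 from where it was at the start of the episode above 0.02 m or angle between any of jigger, stopper, cup, bottle, coaster_1, coaster_2's own z axis and vertical above 0.3 rad).
It fails at once if a tin is dropped or thrown (moves faster than 0.45 m/s with no finger on it) ((contact force between the fingers and tin_1 below 0.1 N and linear speed of tin_1 above 0.45 m/s) or (contact force between the fingers and tin_2 below 0.1 N and linear speed of tin_2 above 0.45 m/s) or (contact force between the fingers and tin_3 below 0.1 N and linear speed of tin_3 above 0.45 m/s)).
It also fails if it takes over 72 s, if anything falls off the work surface, if the arm or the gripper's body presses on something with over 40 N, if the wrist force passes 120 N, or if a joint passes its speed limit or range.

ROBOT

A 6-joint arm with a two-finger parallel gripper is mounted at the origin on the work surface. World frame = base frame: x ahead of the robot, y to its left, z up, the work surface at z = 0. Lengths are in m, angles in rad, forces in N, time in s.
With the tool pointing down it reaches from about 0.35 to 0.85 m from the base axis. Payload 8.1 kg.
Tool frame: the origin (TCP) lies on the centre line of the jaws, within the pads' length; the fingertips stand robot.finger_overhang ahead of it and the grasp point (between the pads) lies 5 mm behind it (robot.finger_overhang is the distance from the TCP to the fingertips, in m); z points along the fingers, y is the direction in which the jaws open and shut (so a half turn about z gives the same grasp; the last joint's range is limited). The gripper opens to 93 mm and grips with 3 to 60 N. Pads are 15 mm wide; open, the fingers measure 128 mm over their backs; the gripper's body (75 mm by 188 mm) begins 65 mm behind the grasp point.
Start: joints at [-1.213, 0.13, 1.488, -0, 1.523, -0.085], TCP at [0.257, -0.542, 0.233] pointing down, gripper open.
Joint ranges: [-2.96, 2.96], [-0.89, 2.26], [0.02, 2.5], [-1.34, 4.48], [0, 2.73], [-2.66, 2.66]. Speed limits (rad/s): [2.39, 2.39, 2.79, 3.14, 3.14, 3.14].

INTERFACE

Orientations are given as a rotation vector (axis times angle).
In Python, from plant import robot gives the robot as it stands. The module is installed in compiled form; this text tells all that it offers.
- The arm moves only by the tool carry_out, never from a script. Its argument "commands" is a list that holds one entry, the list of rows, each a list of 4 numbers: the shift along the tool's x, y, z in cm, then the turn about the tool's z in degrees. In form: [[[tx, ty, tz, roll], ...]]. A call has 1 to 20 rows; each row shifts and turns the commanded pose from where the row before left it, along the tool's axes as they then stand; what a row does not reach is not made up. A row lasts 1/12 s, in which the tool goes at most 41.7 mm and 7.16 degrees, less where a joint would pass 70% of its speed; a pose out of reach is approached as far as the arm can. A call is refused whole if a number of a shift passes 4.17 or a number of a turn 7.16, either way. A call with a gripper value outside its range is refused whole. "claw" is the finger opening in cm, from 0 to 9.3, set as the call begins (left out, the last holds). The fingers move at their own pace and stop on an object; "grip_force" is the grip in N (left out, the last holds). Time passes only in rows, so rows that do not move let the fingers close. It gives the time, the measured TCP pose, the force and the opening at its end, in the units of the state.
- robot.read_state(): the state, without advancing time (a new reading comes with each control period).
- robot.read_camera(name): name is "side" or "top" or "wrist"; returns the picture (420x560x3 uint8, red, green, blue); there is no depth.
- robot.camera_params(name): a dict with "mtx" (3x3 intrinsics, pixels), "R" (3x3) and "t" (3): a world point X has camera coordinates R X + t. Camera axes: x right, y down, z forward; pixel columns grow to the right and rows downward; lengths in m; the calibration is good to about 2 mm. The wrist camera is an equidistant fisheye: a pixel r from the principal point sees the ray r / f radians off the axis. A picture is of the moment at which its call begins: read the wrist's pose just before it. camera_params takes no time and is no camera call; for the wrist camera it gives the pose at the moment of the call.
- robot.close_job(): hands the job in, once; it reports no verdict.
The state is a dict: "t": time; "q": joint angles; "dq": joint speeds; "joint_torque": joint torques, N m; "tool_pos": TCP position; "orientation": TCP orientation; "force": force on the tool from outside, world axes, zero at the start; "wrist_torque": the same for the moment, N m; "opening": finger opening in m.
Only numpy, scipy, OpenCV 4.12 (cv2) and the standard library are available. Lean on these libraries where they do the work, as an engineer would, in place of code of your own. Each camera call takes 0.05 s, during which the arm holds its last target.

## Working session

There is one attempt and no reset: what is moved stays moved. The work goes in short steps, Python scripts to look and compute and a tool call to move; the robot and the scene stay as the last step left them, time stands still between calls to the robot, and variables do not carry over. Pictures are saved under pics/ and viewed, and the job is handed in when it is done.

Besides the shell and the picture viewer there is one more tool, called after "Emit:" as name(argument=value, ...) on one line, values as JSON. carry_out: Moves the arm, as the interface text tells. Its arguments: {"type":"object","properties":{"commands":{"type":"array","items":{"type":"array","items":{"type":"array","items":{"type":"number"}}}},"claw":{"type":"number"},"grip_force":{"type":"number"}},"required":["commands"]}

```bash
mkdir -p pics; python3 - <<'E'
from plant import robot
import cv2
s=robot.read_state()
for k,v in s.items(): print(k,v)
print(robot.finger_overhang)
for n in ("side","top","wrist"):
    p=robot.camera_params(n); print(n,p)
    im=robot.read_camera(n); cv2.imwrite(f"pics/{n}0.png",im[:,:,::-1])
E
```

```text
t 0.0
q [-1.21346095e+00  1.31137079e-01  1.48924567e+00 -1.54178137e-05
  1.52301836e+00 -8.54223128e-02]
dq [ 0.00042724 -0.00093428  0.00137599 -0.00076422  0.00066176 -0.00019525]
joint_torque [-1.92729880e-03 -5.59844041e+01 -4.91756916e+01  7.68380868e-02
  3.53476766e-02 -1.61174830e-04]
tool_pos [ 0.25687433 -0.54163811  0.23162028]
orientation [-3.06317773e+00 -6.89423468e-01  4.08760210e-04]
force [-1.52764505  0.21303265 -0.32612737]
wrist_torque [0.0043853  0.04732533 0.01392488]
opening 0.09313578479863008
0.014
side {'mtx': array([[498.38218532,   0.        , 274.02324459],
       [  0.        , 498.38218532, 205.26352837],
       [  0.        ,   0.        ,   1.        ]]), 'R': array([[-0.78773326, -0.61595872, -0.00843662],
       [-0.43624625,  0.56746862, -0.69833271],
       [ 0.43493163, -0.54641946, -0.71572358]]), 't': array([0.4174514 , 0.28716971, 0.76846031])}
top {'mtx': array([[469.13113067,   0.        , 283.57252097],
       [  0.        , 469.13113067, 207.86757075],
       [  0.        ,   0.        ,   1.        ]]), 'R': array([[-0.02613766, -0.9996455 ,  0.0050697 ],
       [-0.97625598,  0.02443452, -0.21523757],
       [ 0.21503739, -0.01057513, -0.97654856]]), 't': array([-0.00730233,  0.54760297,  1.08085302])}
wrist {'mtx': array([[325.1922621 ,   0.        , 280.14922099],
       [  0.        , 325.1922621 , 207.29032995],
       [  0.        ,   0.        ,   1.        ]]), 'R': array([[ 4.28350310e-01, -9.03612732e-01, -2.06993061e-04],
       [-8.74303016e-01, -4.14514125e-01,  2.52531734e-01],
       [-2.28276692e-01, -1.07991072e-01, -9.67588590e-01]]), 't': array([-0.59999509, -0.02954569,  0.39058363])}
```

View pics/top0.png

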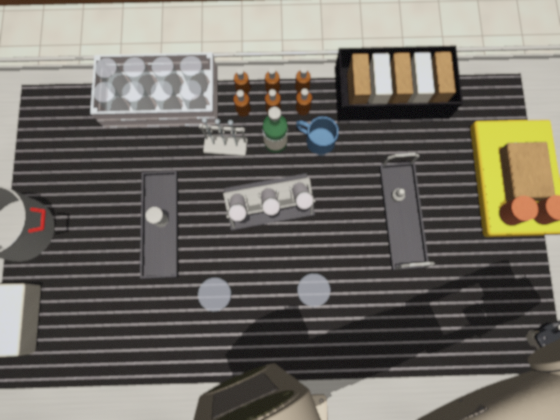

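View pics/side0.png

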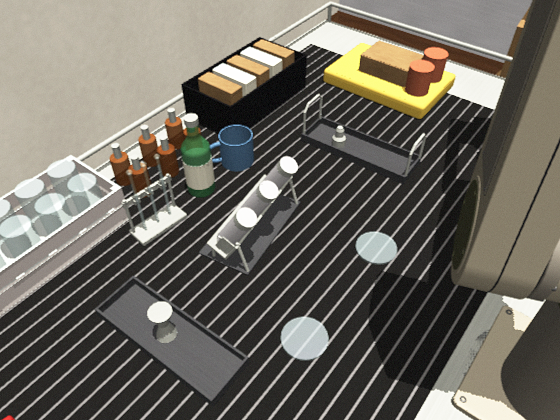

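View pics/wrist0.png

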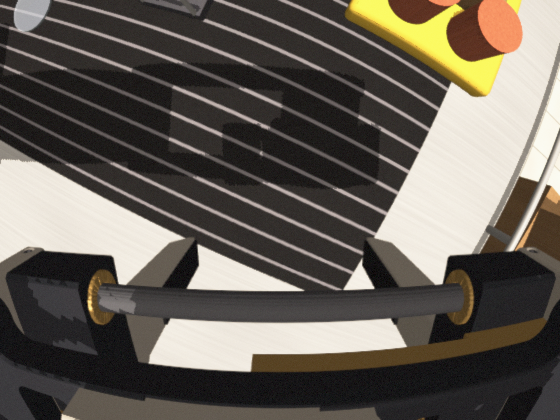

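```bash
cat > h.py <<'E'
import numpy as np
from plant import robot
def ray(n,uv):
    p=robot.camera_params(n);R,t,K=p['R'],p['t'],p['mtx']
    d=np.linalg.inv(K)@np.array([uv[0],uv[1],1.0])
    return -R.T@t, R.T@d
def at_z(n,uv,z):
    c,d=ray(n,uv); return c+d*(z-c[2])/d[2]
def proj(n,X):
    p=robot.camera_params(n);x=p['R']@np.asarray(X)+p['t'];x=p['mtx']@x;return x[:2]/x[2]
E
python3 - <<'E'
import cv2
a=cv2.imread('pics/top0.png')
def crop(im,x0,y0,x1,y1,f,name):
    cv2.imwrite(name,cv2.resize(im[y0:y1,x0:x1],None,fx=f,fy=f,interpolation=cv2.INTER_CUBIC))
crop(a,215,165,325,240,7,'pics/c_rack.png')
crop(a,120,160,200,290,4.5,'pics/c_tray.png')
crop(a,370,140,450,280,4.2,'pics/c_caddy.png')
b=cv2.imread('pics/side0.png')
crop(b,190,140,320,280,4.2,'pics/c_srack.png')
E
```

```text
(no output)
```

View pics/c_rack.png

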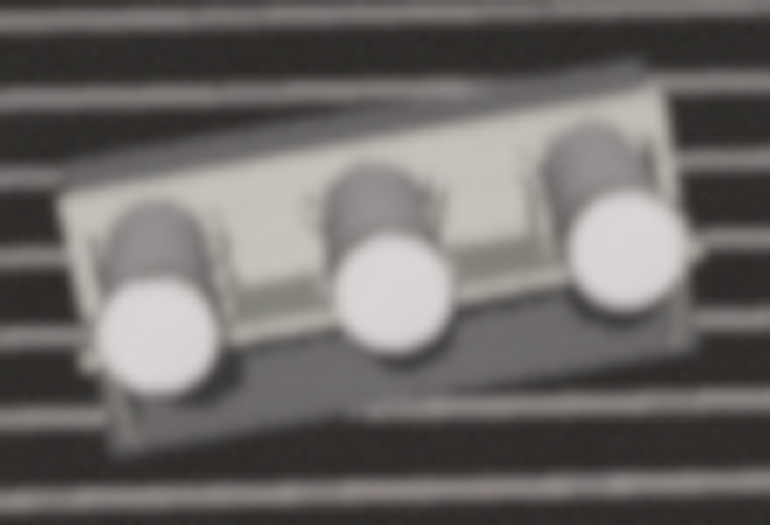

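View pics/c_tray.png

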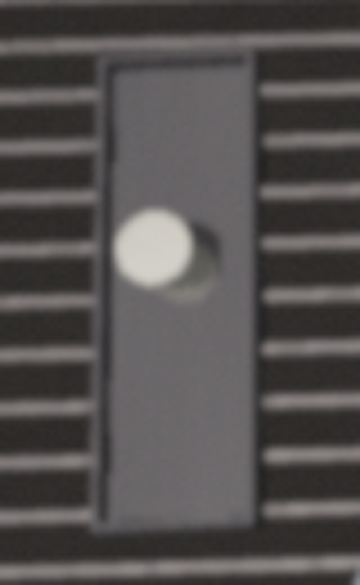

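View pics/c_caddy.png

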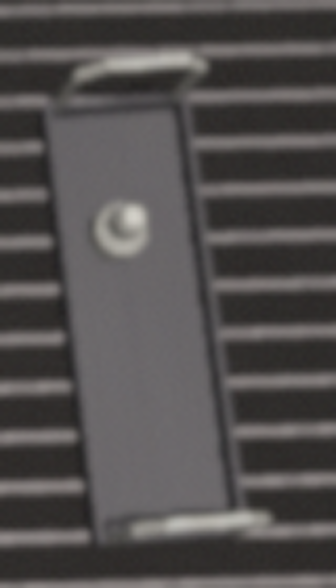

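View pics/c_srack.png

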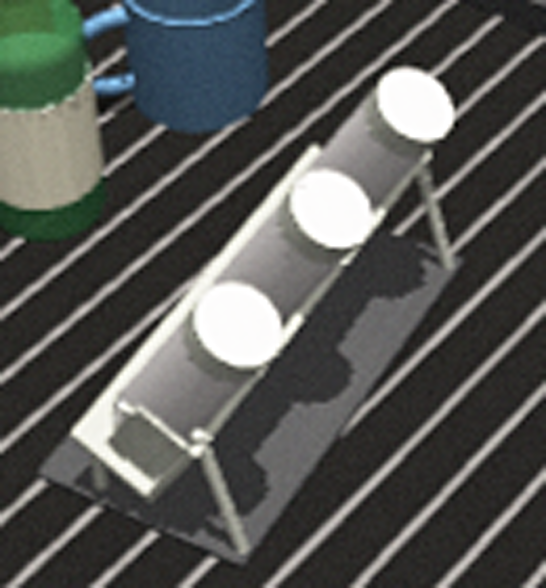

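```bash
python3 - <<'E'
from h import *
np.set_printoptions(precision=4,suppress=True)
def c(X,Y,f,ox,oy): return ((X+.5)/f-.5+ox,(Y+.5)/f-.5+oy)
L=[at_z('top',c(*p,7,215,165),.126) for p in [(158,336),(393,295),(628,250)]]
print('lids top',L)
S=[at_z('side',c(*p,4.2,190,140),.126) for p in [(238,325),(331,208),(415,104)]]
print('lids side',S)
for LL in (L,S):
    d=LL[0]-LL[2]; print('yaw of rack', np.degrees(np.arctan2(-d[0],d[1])), np.linalg.norm(LL[0]-LL[1]),np.linalg.norm(LL[2]-LL[1]))
print('rack base corners',[at_z('top',c(*p,7,215,165),.004) for p in [(120,455),(695,350),(640,62),(55,190)]])
T=np.array([at_z('top',c(*p,4.5,120,160),.022) for p in [(99,53),(256,48),(253,526),(94,530)]]);print('tray',T,T.mean(0))
C=np.array([at_z('top',c(*p,4.2,370,140),.022) for p in [(46,106),(188,97),(240,525),(98,541)]]);print('caddy',C,C.mean(0))
for n,Q in (('tray',T),('caddy',C)):
    v=(Q[0]+Q[1]-Q[2]-Q[3])/2; w=(Q[0]+Q[3]-Q[1]-Q[2])/2
    print(n,np.linalg.norm(v),np.linalg.norm(w),np.degrees(np.arctan2(v[1],v[0])),np.degrees(np.arctan2(-w[0],w[1])))
print('jigger top',at_z('top',c(154,247,4.5,120,160),.072))
print('stopper',at_z('top',c(133,218,4.2,370,140),.05),at_z('top',c(121,228,4.2,370,140),.025))
print('coasters',at_z('top',(214,294),.006),at_z('top',(314,290),.006))
print('cup',at_z('top',(322,131),.075),'bottle',at_z('top',(274,113),.19))
s=robot.read_state(); print(s['tool_pos']); import cv2; print(cv2.Rodrigues(s['orientation'])[0])
E
```

```text
lids top [array([0.5243, 0.0855, 0.126 ]), array([0.5361, 0.0087, 0.126 ]), array([ 0.5492, -0.0686,  0.126 ])]
lids side [array([0.522 , 0.0859, 0.126 ]), array([0.5348, 0.0085, 0.126 ]), array([ 0.547 , -0.0683,  0.126 ])]
yaw of rack 9.197304849705697 0.07768419894581327 0.07843375907927219
yaw of rack 9.199670260959808 0.07848076108396124 0.07778200419861617
rack base corners [array([0.5067, 0.1105, 0.004 ]), array([ 0.5401, -0.0985,  0.004 ]), array([ 0.6495, -0.0825,  0.004 ]), array([0.6059, 0.1341, 0.004 ])]
tray [[0.6599 0.3381 0.022 ]
 [0.6607 0.2492 0.022 ]
 [0.3912 0.2447 0.022 ]
 [0.3913 0.3304 0.022 ]] [0.5258 0.2906 0.022 ]
caddy [[ 0.6624 -0.2737  0.022 ]
 [ 0.666  -0.3611  0.022 ]
 [ 0.4043 -0.369   0.022 ]
 [ 0.3972 -0.2853  0.022 ]] [ 0.5324 -0.3223  0.022 ]
tray 0.2691286588698737 0.08727941676061336 1.3081969488485363 0.23186457987336928
caddy 0.2636094476593204 0.08571727789003711 2.114375843859886 3.601503764075152
jigger top [0.536  0.2897 0.072 ]
stopper [ 0.5835 -0.3137  0.05  ] [ 0.5837 -0.3127  0.025 ]
coasters [0.3475 0.154  0.006 ] [ 0.3508 -0.0912  0.006 ]
cup [ 0.7373 -0.1219  0.075 ] bottle [ 0.7372 -0.0041  0.19  ]
[ 0.257  -0.5417  0.2318]
[[ 0.9035  0.4285 -0.0005]
 [ 0.4285 -0.9035  0.0014]
 [ 0.0001 -0.0015 -1.    ]]
```

Emit:
carry_out(commands=[[[0,0,0,5.4],[0,0,0,5.4],[0,0,0,5.4],[2.34,-2.63,0,0],[2.34,-2.63,0,0],[2.34,-2.63,0,0],[2.34,-2.63,0,0],[2.34,-2.63,0,0],[2.34,-2.63,0,0],[2.34,-2.63,0,0],[2.34,-2.63,0,0],[2.34,-2.63,0,0],[2.34,-2.63,0,0],[2.34,-2.63,0,0],[2.34,-2.63,0,0],[2.34,-2.63,0,0],[2.34,-2.63,0,0],[2.34,-2.63,0,0],[2.34,-2.63,0,0]]], claw=5.6, grip_force=20)

```text
t: 1.73
tool_pos: [0.5602, -0.0653, 0.2324]
orientation: [-3.131, -0.251, 0.0]
force: [0.2, -0.9, 0.3]
opening: 0.0564
```

```bash
cat >> h.py <<'E'
import cv2
def look(n,name,box=None,f=1):
    im=robot.read_camera(n)[:,:,::-1].copy()
    if box: im=im[box[1]:box[3],box[0]:box[2]]
    cv2.imwrite('pics/'+name,cv2.resize(im,None,fx=f,fy=f,interpolation=cv2.INTER_CUBIC))
def state():
    s=robot.read_state();R=cv2.Rodrigues(s['orientation'])[0]
    yaw=np.degrees(np.arctan2(R[1,0],R[0,0]))
    print('t %.2f'%s['t'],'tcp',np.round(s['tool_pos'],4),'yaw %.2f'%yaw,'tilt %.2f'%np.degrees(np.arccos(-R[2,2])),'F',np.round(s['force'],2),'T',np.round(s['wrist_torque'],3),'open %.4f'%s['opening'],'q',np.round(s['q'],2))
    return s['tool_pos'],np.radians(yaw)
def go(x,y,z):
    p,w=state();d=np.array([x,y,z])-p
    print('need tool cm:',np.round(100*np.array([d[0]*np.cos(w)+d[1]*np.sin(w),d[0]*np.sin(w)-d[1]*np.cos(w),-d[2]]),2))
def favg(n=8):
    F=[]
    for i in range(n):
        robot.read_camera('wrist');s=robot.read_state();F.append(np.r_[s['force'],s['wrist_torque']])
    F=np.array(F);print('mean',np.round(F.mean(0),3),'std',np.round(F.std(0),3))
E
python3 - <<'E'
from h import *
favg(5)
look('wrist','w1.png')
go(.5595,-.0667,.101)
E
```

```text
mean [-0.799  0.542 -0.274  0.052  0.032  0.004] std [0.994 1.784 0.341 0.055 0.045 0.012]
t 2.03 tcp [ 0.5592 -0.0677  0.2323] yaw 9.15 tilt 0.05 F [-0.05  0.04 -0.52] T [ 0.058  0.027 -0.016] open 0.0556 q [-0.21  0.03  1.59 -0.    1.52  1.2 ]
need tool cm: [ 0.05 -0.09 13.13]
```

View pics/w1.png

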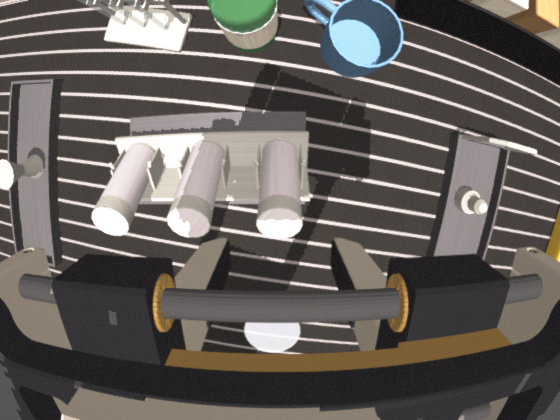

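Emit:
carry_out(commands=[[[0.05,-0.05,2.5,0],[0,0,2.5,0],[0,0,2.5,0],[0,0,2,0],[0,0,1.5,0],[0,0,1.2,0],[0,0,0.9,0],[0,0,0,0]]])

```text
t: 2.7
tool_pos: [0.5586, -0.067, 0.0997]
orientation: [-3.131, -0.249, 0.004]
force: [-0.7, -0.1, 0.4]
opening: 0.0556
```

```bash
python3 - <<'E'
from h import *
look('wrist','w2.png')
go(.5595,-.0667,.101)
E
```

```text
t 2.75 tcp [ 0.5595 -0.067   0.1011] yaw 9.12 tilt 0.07 F [0.35 0.26 0.61] T [ 0.033  0.045 -0.035] open 0.0558 q [-0.21  0.14  1.73 -0.    1.28  1.2 ]
need tool cm: [ 0.01 -0.03  0.01]
```

View pics/w2.png

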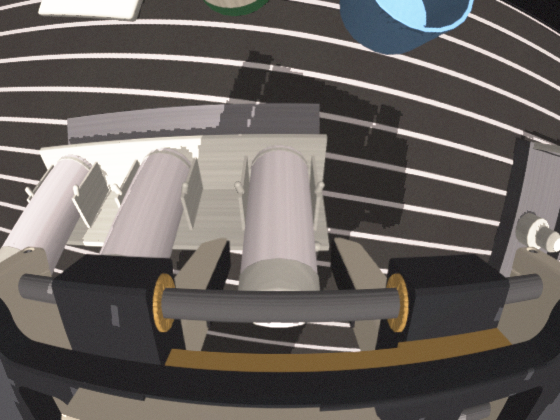

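Emit:
carry_out(commands=[[[0,0,0,0],[0,0,0,0],[0,0,0,0],[0,0,0,0],[0,0,0,0],[0,0,0,0]]], claw=3.0, grip_force=20)

```text
t: 3.25
tool_pos: [0.5609, -0.0666, 0.1028]
orientation: [3.131, 0.251, 0.003]
force: [-0.8, -0.6, 5.8]
opening: 0.0379
```

```bash
python3 - <<'E'
from h import *
state()
E
```

```text
t 3.25 tcp [ 0.5609 -0.0666  0.1028] yaw 9.18 tilt 0.11 F [-0.81 -0.62  5.82] T [ 0.015  0.061 -0.009] open 0.0379 q [-0.21  0.13  1.73 -0.    1.28  1.2 ]
```

Emit:
carry_out(commands=[[[0.1,0,-0.5,0],[0.2,0,-1,0],[0.2,0,-1.5,0],[0,0,-1.5,0],[0,0,-1.5,0],[0,0,-1.5,0],[0,0,-1.0,0],[0,0,0,0],[0,0,0,0]]])

```text
t: 4.0
tool_pos: [0.5654, -0.0657, 0.1872]
orientation: [3.131, 0.251, 0.002]
force: [0.1, -0.3, -0.6]
opening: 0.0378
```

```bash
python3 - <<'E'
from h import *
favg(12)
state()
look('wrist','w3.png')
look('side','s3.png',(150,80,350,280),3)
E
```

```text
mean [-0.026  0.116 -1.619  0.031  0.019  0.011] std [0.379 0.535 0.552 0.025 0.022 0.025]
t 4.60 tcp [ 0.565  -0.0656  0.1865] yaw 9.17 tilt 0.01 F [-0.26 -0.73 -2.51] T [ 0.023 -0.02   0.022] open 0.0379 q [-0.21  0.07  1.63 -0.    1.43  1.2 ]
```

View pics/w3.png

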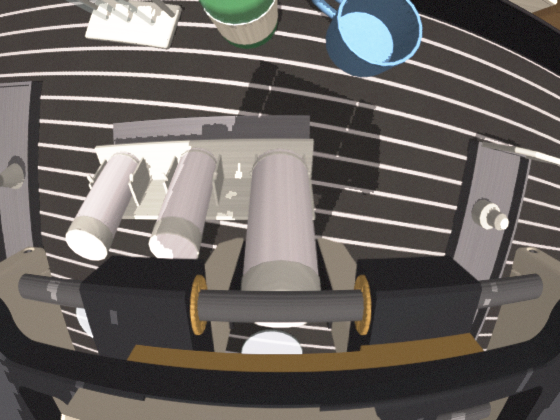

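View pics/s3.png

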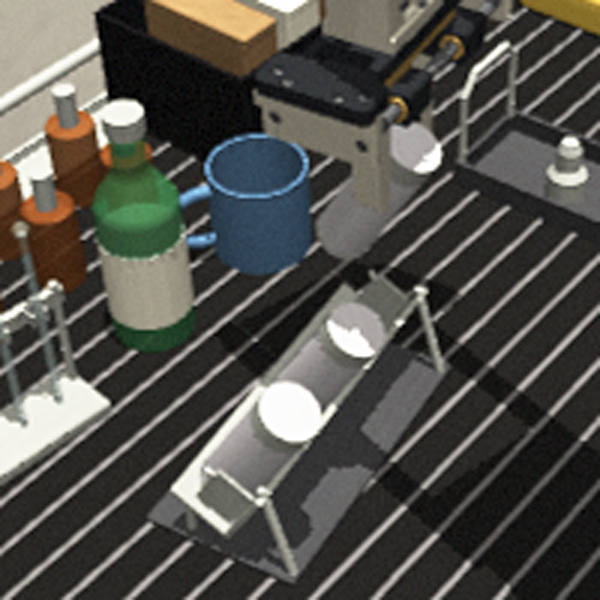

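```bash
python3 - <<'E'
from h import *
F=[];T=[]
for i in range(30):
    robot.read_camera('wrist');s=robot.read_state();F.append(s['force'][2]);T.append(s['joint_torque'][1:3])
print(np.round(F,2),np.mean(F));print(np.round(np.array(T).T[:, ::3],2),np.mean(T,0),np.std(T,0),s['q'])
E
```

```text
[-1.87 -1.5  -0.92 -1.06 -2.21 -1.31 -2.03 -0.95 -2.06 -1.53 -1.32 -1.52
 -1.16 -1.22 -1.23 -2.4  -0.87 -1.99 -2.43 -0.82 -0.57 -2.09 -0.95 -1.55
 -0.59 -0.85 -1.06 -1.21 -0.   -1.85] -1.3701569559169446
[[-52.88 -52.91 -52.92 -52.93 -52.93 -52.92 -52.92 -52.92 -52.92 -52.92]
 [-49.1  -49.13 -49.14 -49.14 -49.14 -49.13 -49.13 -49.13 -49.13 -49.13]] [-52.91904378 -49.13297057] [0.01044026 0.00687008] [-2.05868210e-01  7.20701160e-02  1.63486749e+00  9.33911938e-06
  1.43463531e+00  1.20490376e+00]
```

Emit:
carry_out(commands=[[[0,0,0,3.5],[0,0,0,3.5],[-0.6,1.1,0,0],[-1.2,2.3,0,0],[-1.3,2.5,0,0],[-1.3,2.5,0,0],[-1.3,2.5,0,0],[-1.3,2.5,0,0],[-1.3,2.5,0,0],[-1.3,2.5,0,0],[-1.3,2.5,0,0],[-1.3,2.5,0,0],[-1.0,1.6,0,0],[-0.5,0.5,1.0,0],[0,0,1.5,0],[0,0,2,0],[0,0,2,0],[0,0,1.5,0],[0,0,0.6,0],[0,0,0,0]]])

```text
t: 7.87
tool_pos: [0.4363, -0.3244, 0.0982]
orientation: [-3.138, -0.061, 0.005]
force: [0.7, 0.3, -1.5]
opening: 0.0377
```

```bash
python3 - <<'E'
from h import *
look('wrist','w4.png')
look('side','s4.png',(280,60,480,210),3.5)
go(.437,-.326,.083)
E
```

```text
t 7.97 tcp [ 0.4378 -0.3257  0.101 ] yaw 2.22 tilt 0.01 F [ 0.17 -1.16 -1.07] T [ 0.006  0.024 -0.035] open 0.0377 q [-0.73  0.09  1.78  0.    1.27  0.8 ]
need tool cm: [-0.09  0.03  1.8 ]
```

View pics/w4.png

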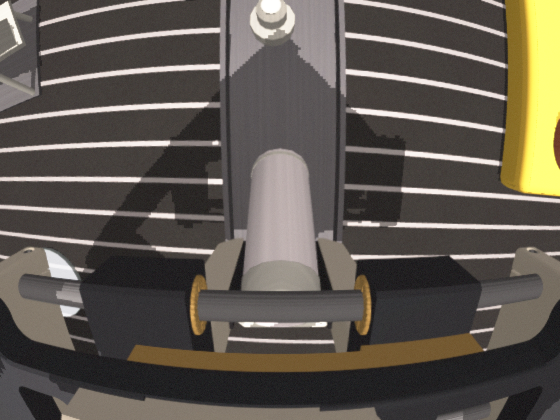

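View pics/s4.png

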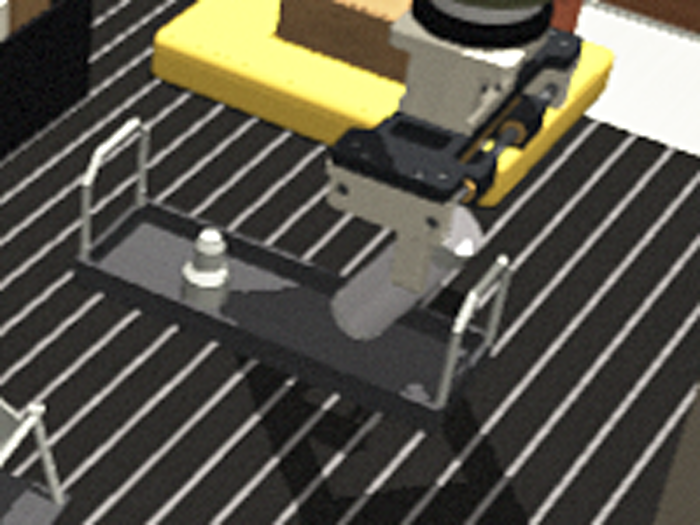

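Emit:
carry_out(commands=[[[0,0,0,0],[0,0,0,0],[0,0,0,0],[0,0,0,0],[0,0,0,0]]], grip_force=5)

```text
t: 8.38
tool_pos: [0.438, -0.3259, 0.1011]
orientation: [3.14, 0.06, 0.001]
force: [0.2, 0.2, -1.2]
opening: 0.0384
```

```bash
python3 - <<'E'
from h import *
look('wrist','w5.png',(100,100,460,420),2)
go(.437,-.326,.083)
E
```

```text
t 8.43 tcp [ 0.4379 -0.3258  0.1009] yaw 2.17 tilt 0.03 F [ 0.18 -0.52 -2.31] T [ 0.027  0.004 -0.001] open 0.0382 q [-0.73  0.09  1.78 -0.    1.27  0.8 ]
need tool cm: [-0.09  0.02  1.79]
```

View pics/w5.png

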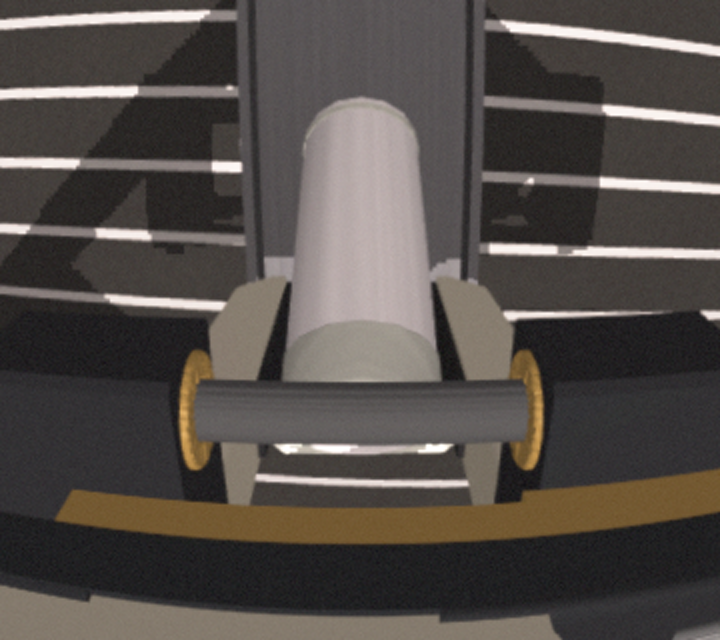

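Emit:
carry_out(commands=[[[0,0,0.6,0],[0,0,0.6,0],[0,0,0,0]]])

```text
t: 8.68
tool_pos: [0.4369, -0.3249, 0.0867]
orientation: [-3.139, -0.059, 0.003]
force: [-0.2, 0.5, -1.4]
opening: 0.0377
```

Emit:
carry_out(commands=[[[0,0,0,0],[0,0,0,0],[0,0,0,0],[0,0,0,0],[0,0,0,0]]], grip_force=3)

```text
t: 9.1
tool_pos: [0.4379, -0.3258, 0.0889]
orientation: [3.141, 0.06, 0.0]
force: [-0.6, 0.1, -1.2]
opening: 0.0378
```

```bash
python3 - <<'E'
from h import *
look('wrist','w6.png',(100,100,460,420),1.5)
look('side','s6.png',(280,60,480,210),3.5)
go(.437,-.326,.083)
E
```

```text
t 9.20 tcp [ 0.4378 -0.3258  0.0888] yaw 2.17 tilt 0.02 F [ 0.3   0.87 -0.83] T [0.059 0.015 0.041] open 0.0381 q [-0.73  0.1   1.79 -0.    1.25  0.8 ]
need tool cm: [-0.08  0.02  0.58]
```

View pics/w6.png

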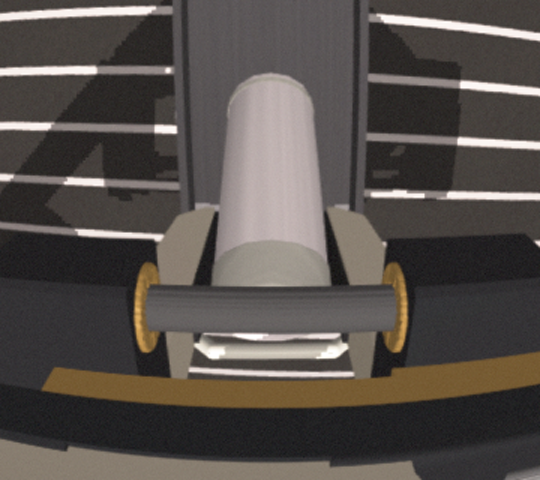

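View pics/s6.png

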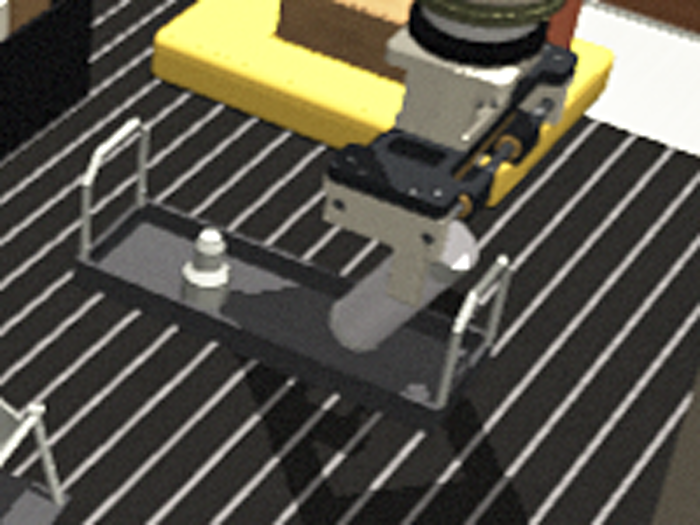

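```bash
python3 - <<'E'
from h import *
im=robot.read_camera('top')[:,:,::-1]
cv2.imwrite('pics/t7.png',cv2.resize(im[225:290,370:450],None,fx=9,fy=9,interpolation=cv2.INTER_CUBIC))
a=cv2.imread('pics/side0.png')
cv2.imwrite('pics/c_h.png',cv2.resize(a[120:190,380:450],None,fx=8,fy=8,interpolation=cv2.INTER_CUBIC))
a=cv2.imread('pics/top0.png')
cv2.imwrite('pics/c_t.png',cv2.resize(a[245:285,380:450],None,fx=10,fy=10,interpolation=cv2.INTER_CUBIC))
E
```

```text
(no output)
```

View pics/c_h.png

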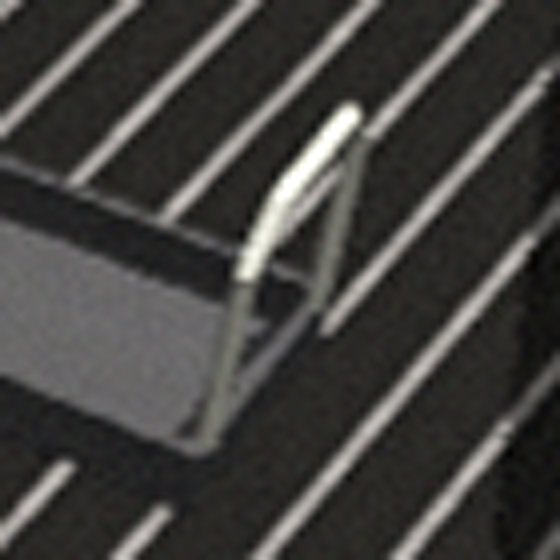

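View pics/c_t.png

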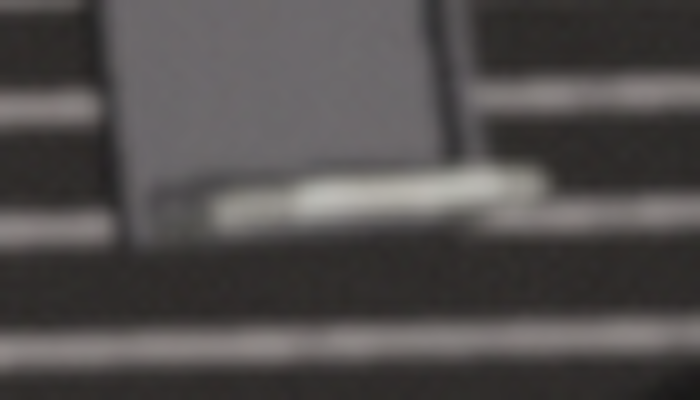

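```bash
python3 - <<'E'
from h import *
np.set_printoptions(precision=4,suppress=True)
for z in (.09,.095):
    print([at_z('top',((X+.5)/10-.5+380,(Y+.5)/10-.5+245),z) for X,Y in ((300,195),(500,185))])
    print([at_z('side',((X+.5)/8-.5+380,(Y+.5)/8-.5+120),z) for X,Y in ((285,190),(352,108))])
go(.437,-.326,.187)
E
```

```text
[array([ 0.4006, -0.3081,  0.09  ]), array([ 0.4017, -0.3545,  0.09  ])]
[array([ 0.3997, -0.3184,  0.09  ]), array([ 0.4016, -0.3613,  0.09  ])]
[array([ 0.4001, -0.3067,  0.095 ]), array([ 0.4012, -0.3529,  0.095 ])]
[array([ 0.3976, -0.3122,  0.095 ]), array([ 0.3995, -0.3547,  0.095 ])]
t 9.25 tcp [ 0.4379 -0.3258  0.0888] yaw 2.17 tilt 0.02 F [-0.15  0.67 -1.61] T [ 0.023 -0.001 -0.039] open 0.0381 q [-0.73  0.1   1.79 -0.    1.25  0.8 ]
need tool cm: [-0.09  0.02 -9.82]
```

Emit:
carry_out(commands=[[[0,0,0,0],[0,0,-1,0],[0,0,-2.2,0],[0,0,-2.5,0],[0,0,-2.5,0],[0,0,-1.5,0],[-1.0,0,-0.5,0],[-2.5,0,0,0],[-2.5,0,0,0],[-2.5,0,0,0],[-1.8,0,0,0],[-1.0,0,1.0,0],[0,0,1.5,0],[0,0,1.5,0],[0,0,1.1,0],[0,0,0.3,0],[0,0,0,0]]], grip_force=12)

```text
t: 10.67
tool_pos: [0.324, -0.3291, 0.1353]
orientation: [-3.139, -0.059, 0.003]
force: [0.2, 0.4, -1.3]
opening: 0.0379
```

```bash
python3 - <<'E'
from h import *
look('wrist','w8.png',(100,100,460,420),1.5)
look('side','s8.png',(330,60,530,210),3.5)
go(.377,-.328,.136)
E
```

```text
t 10.77 tcp [ 0.3249 -0.3301  0.1371] yaw 2.18 tilt 0.01 F [ 0.7   0.01 -1.14] T [ 0.025  0.07  -0.004] open 0.0374 q [-0.9  -0.18  1.97 -0.    1.35  0.63]
need tool cm: [ 5.21 -0.01  0.11]
```

View pics/w8.png

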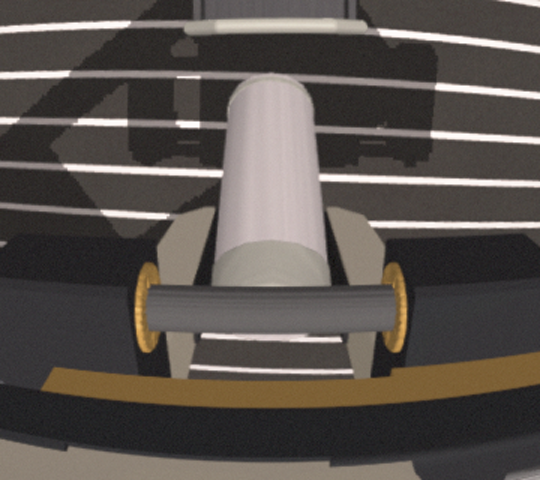

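View pics/s8.png

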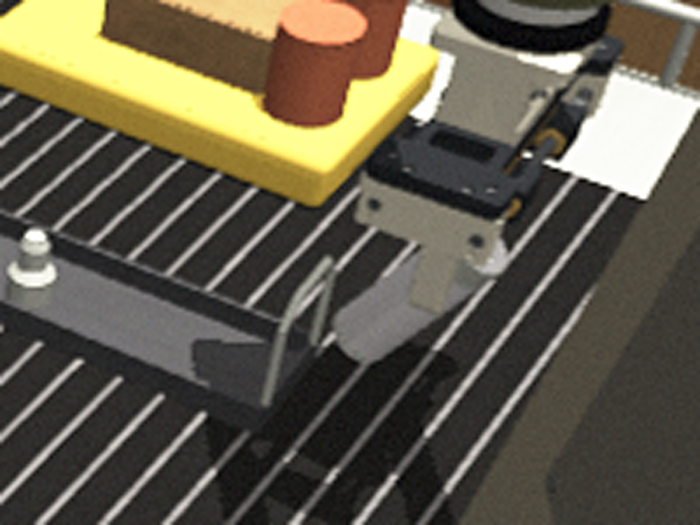

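Emit:
carry_out(commands=[[[0.6,0,0,0],[0.5,0,0,0],[0.4,0,0,0],[0.4,0,0,0],[0.4,0,0,0],[0.4,0,0,0],[0.4,0,0,0],[0.4,0,0,0],[0.4,0,0,0],[0.4,0,0,0],[0.4,0,0,0],[0.3,0,0,0],[0.2,0,0,0],[0,0,0,0]]], grip_force=5)

```text
t: 11.93
tool_pos: [0.3772, -0.328, 0.1366]
orientation: [-3.141, -0.06, -0.0]
force: [-0.8, -1.8, -1.8]
opening: 0.0381
```

```bash
python3 - <<'E'
from h import *
look('wrist','w9.png',(100,100,460,420),1.5)
look('side','s9.png',(330,60,530,210),3.5)
go(.377,-.328,.136)
E
```

```text
t 12.03 tcp [ 0.377  -0.3279  0.1366] yaw 2.18 tilt 0.02 F [ 0.08  0.6  -1.46] T [ 0.034  0.009 -0.006] open 0.0379 q [-0.82 -0.08  1.88  0.    1.34  0.71]
need tool cm: [-0.    0.01  0.06]
```

View pics/w9.png

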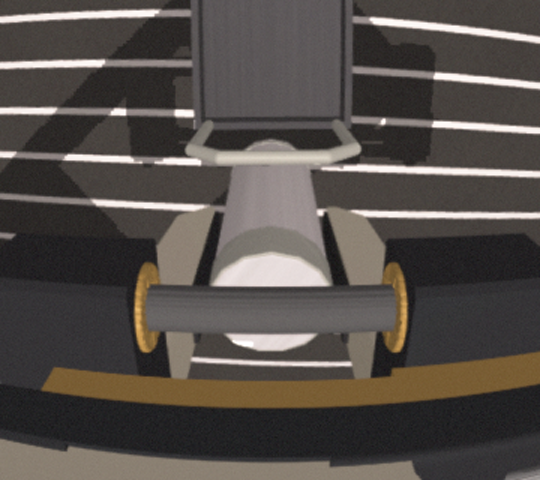

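View pics/s9.png

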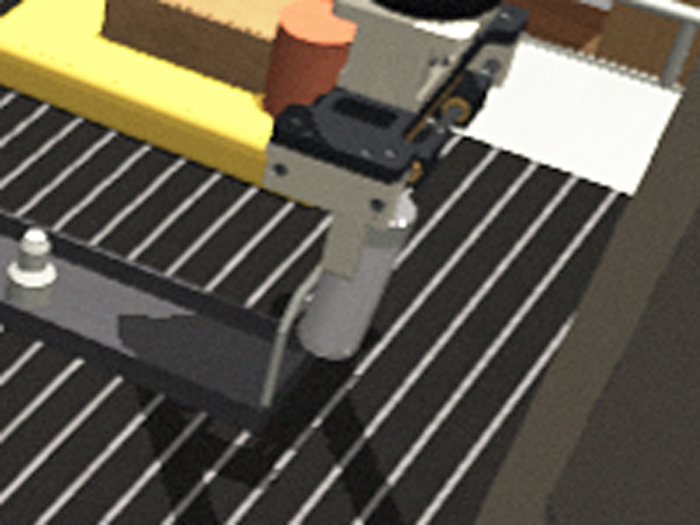

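```bash
cat >> h.py <<'E'
def tinpred(tilt,s=.084,cam='side',box=(330,60),f=3.5):
    # tilt deg, lid toward -tool x when positive
    p,w=state();g=np.array(p)+[0,0,.005]
    ex=np.array([np.cos(w),np.sin(w),0]);a=-np.sin(np.radians(tilt))*ex+np.array([0,0,np.cos(np.radians(tilt))])
    b=np.cross([0,0,1],ex); c2=np.cross(b,a)
    out=[]
    for o in (g-s*a, g+(.105-s)*a): 
        ring=np.array([(proj(cam,o+.019*(np.cos(k)*b+np.sin(k)*c2))-box+.5)*f for k in np.linspace(0,2*np.pi,24)])
        out.append(ring)
    return out
def overlay(src,dst,tilts,s=.084,box=(330,60),f=3.5):
    im=cv2.imread('pics/'+src)
    for t,col in zip(tilts,[(0,255,0),(0,0,255),(255,0,0)]):
        for r in tinpred(t,s,'side',np.array(box),f): cv2.polylines(im,[r.astype(np.int32)],True,col,1)
    cv2.imwrite('pics/'+dst,im)
E
python3 - <<'E'
from h import *
overlay('s9.png','s9o.png',[0,8])
E
```

```text
t 12.03 tcp [ 0.377  -0.3279  0.1366] yaw 2.18 tilt 0.02 F [ 0.08  0.6  -1.46] T [ 0.034  0.009 -0.006] open 0.0379 q [-0.82 -0.08  1.88  0.    1.34  0.71]
t 12.03 tcp [ 0.377  -0.3279  0.1366] yaw 2.18 tilt 0.02 F [ 0.08  0.6  -1.46] T [ 0.034  0.009 -0.006] open 0.0379 q [-0.82 -0.08  1.88  0.    1.34  0.71]
```

View pics/s9o.png

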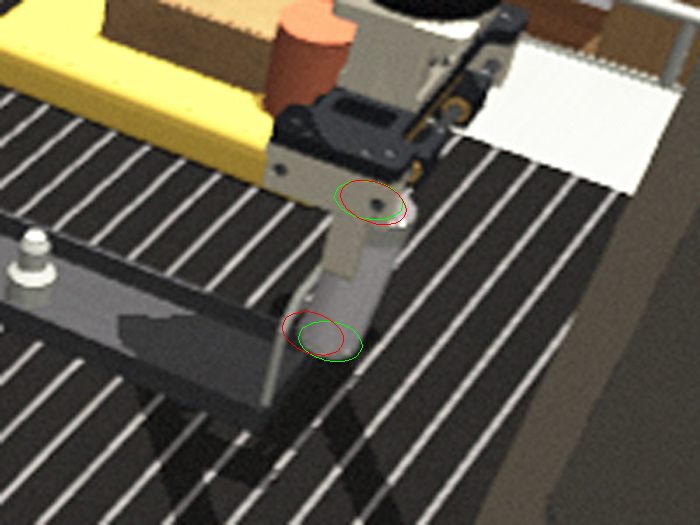

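```bash
python3 - <<'E'
from h import *
im=cv2.imread('pics/s9.png')
im=cv2.resize(im[150:400,240:460],None,fx=2.6,fy=2.6,interpolation=cv2.INTER_CUBIC)
a=im.copy()
for t,s,dx,col in [(0,.084,-.006,(0,255,0)),(6,.088,-.004,(0,0,255))]:
    for r in tinpred(t,s,'side',np.array((330,60)),3.5):
        p0,w=robot.read_state()['tool_pos'],0
        sh=(proj('side',np.array(p0)+[dx,0,0])-proj('side',p0))*3.5
        cv2.polylines(a,[((r+sh-[240,150])*2.6).astype(np.int32)],True,col,1)
cv2.imwrite('pics/s9p.png',a)
E
```

```text
t 12.03 tcp [ 0.377  -0.3279  0.1366] yaw 2.18 tilt 0.02 F [ 0.08  0.6  -1.46] T [ 0.034  0.009 -0.006] open 0.0379 q [-0.82 -0.08  1.88  0.    1.34  0.71]
t 12.03 tcp [ 0.377  -0.3279  0.1366] yaw 2.18 tilt 0.02 F [ 0.08  0.6  -1.46] T [ 0.034  0.009 -0.006] open 0.0379 q [-0.82 -0.08  1.88  0.    1.34  0.71]
```

View pics/s9p.png

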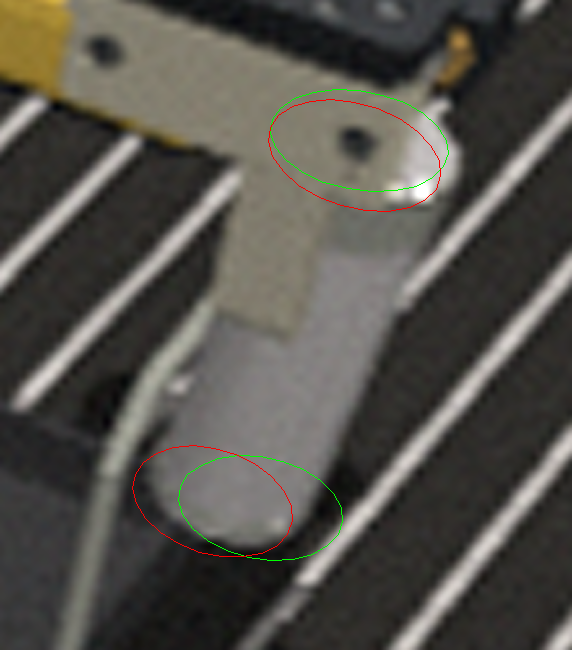

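```bash
python3 - <<'E'
from h import *
im=cv2.imread('pics/s8.png')
p=np.array([.3249,-.3301,.1371])
def tp(tilt,s,dx,cam,p,w):
    g=p+[0,0,.005];ex=np.array([np.cos(w),np.sin(w),0]);g=g+dx*ex
    a=-np.sin(np.radians(tilt))*ex+np.array([0,0,np.cos(np.radians(tilt))]);b=np.cross([0,0,1],ex);c2=np.cross(b,a)
    return [np.array([(proj(cam,o+.019*(np.cos(k)*b+np.sin(k)*c2))-[330,60]+.5)*3.5 for k in np.linspace(0,6.283,24)]) for o in (g-s*a,g+(.105-s)*a)]
x0,y0,F=290,180,2.6
a=cv2.resize(im[180:400,290:530],None,fx=F,fy=F,interpolation=cv2.INTER_CUBIC)
for t,s,dx,col in [(30,.084,-.0025,(0,255,0)),(34,.086,-.007,(0,0,255))]:
    for r in tp(t,s,dx,'side',p,np.radians(2.2)): cv2.polylines(a,[((r-[x0,y0])*F).astype(np.int32)],True,col,1)
cv2.imwrite('pics/s8p.png',a)
E
```

```text
(no output)
```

View pics/s8p.png

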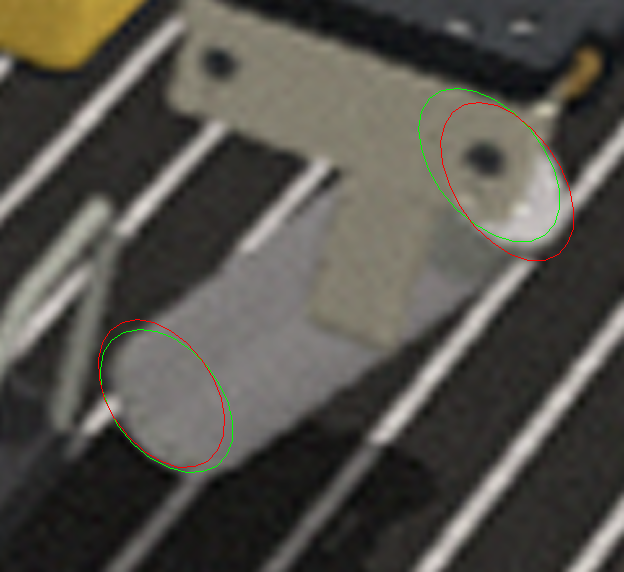

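Emit:
carry_out(commands=[[[0,0,0,0],[-0.4,0,-0.4,0],[0,0,-1.3,0],[0,0,-1.8,0],[0,0,-1.6,0],[0.7,0,-0.8,0],[1.5,0,0,0],[1.8,0,0,0],[1.8,0,0,0],[1.3,0,0,0],[0.2,0,0.6,0],[0,0,1.5,0],[0,0,2,0],[0,0,2,0],[0,0,2,0],[0,0,1.5,0],[0,0,0.9,0],[0,0,0,0],[0,0,0,0]]], grip_force=10)

```text
t: 13.62
tool_pos: [0.4453, -0.3252, 0.0903]
orientation: [-3.14, -0.059, 0.001]
force: [-0.1, -0.4, -1.2]
opening: 0.0376
```

```bash
python3 - <<'E'
from h import *
look('side','s10.png',(300,60,500,210),3.5)
overlay('s10.png','s10o.png',[0,6],.086,(300,60))
go(.444,-.326,.083)
E
```

```text
t 13.67 tcp [ 0.4459 -0.3257  0.0914] yaw 2.16 tilt 0.05 F [-0.09  0.38 -1.37] T [ 0.038  0.027 -0.024] open 0.0378 q [-0.72  0.12  1.77 -0.    1.26  0.81]
t 13.67 tcp [ 0.4459 -0.3257  0.0914] yaw 2.16 tilt 0.05 F [-0.09  0.38 -1.37] T [ 0.038  0.027 -0.024] open 0.0378 q [-0.72  0.12  1.77 -0.    1.26  0.81]
t 13.67 tcp [ 0.4459 -0.3257  0.0914] yaw 2.16 tilt 0.05 F [-0.09  0.38 -1.37] T [ 0.038  0.027 -0.024] open 0.0378 q [-0.72  0.12  1.77 -0.    1.26  0.81]
need tool cm: [-0.2   0.02  0.84]
```

View pics/s10o.png

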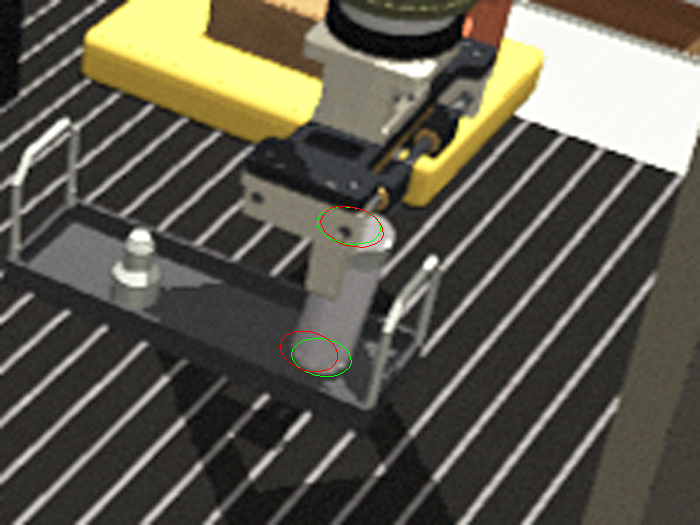

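Emit:
carry_out(commands=[[[0,0,0.3,0],[0,0,0.2,0],[0,0,0.1,0],[0,0,0.1,0],[0,0,0,0]]], grip_force=5)

```text
t: 14.08
tool_pos: [0.4462, -0.3257, 0.0843]
orientation: [3.14, 0.06, 0.002]
force: [0.1, 1.1, 1.8]
opening: 0.038
```

```bash
python3 - <<'E'
from h import *
state(); favg(4)
E
```

```text
t 14.08 tcp [ 0.4462 -0.3257  0.0843] yaw 2.17 tilt 0.07 F [0.08 1.1  1.84] T [0.1   0.093 0.011] open 0.0380 q [-0.72  0.12  1.78  0.    1.24  0.81]
mean [0.049 0.305 2.804 0.1   0.062 0.008] std [0.613 0.841 0.598 0.015 0.031 0.014]
```

Emit:
carry_out(commands=[[[0,0,0.1,0],[0,0,0.1,0],[0,0,0,0]]], grip_force=3)

```text
t: 14.53
tool_pos: [0.446, -0.3256, 0.0819]
orientation: [3.14, 0.06, 0.001]
force: [0.5, 0.3, 4.3]
opening: 0.0378
```

```bash
python3 - <<'E'
from h import *
favg(2)
look('side','s11.png',(300,60,500,210),3.5)
overlay('s11.png','s11o.png',[0,6],.086,(300,60))
E
```

```text
mean [ 1.419e+00 -4.600e-01  5.286e+00 -8.500e-02 -1.490e-01 -3.000e-03] std [0.275 0.288 0.096 0.01  0.019 0.009]
t 14.68 tcp [ 0.446  -0.3256  0.0818] yaw 2.17 tilt 0.04 F [ 1.56 -0.56  4.58] T [-0.122 -0.141 -0.002] open 0.0381 q [-0.72  0.13  1.78 -0.    1.24  0.81]
t 14.68 tcp [ 0.446  -0.3256  0.0818] yaw 2.17 tilt 0.04 F [ 1.56 -0.56  4.58] T [-0.122 -0.141 -0.002] open 0.0381 q [-0.72  0.13  1.78 -0.    1.24  0.81]
```

View pics/s11o.png

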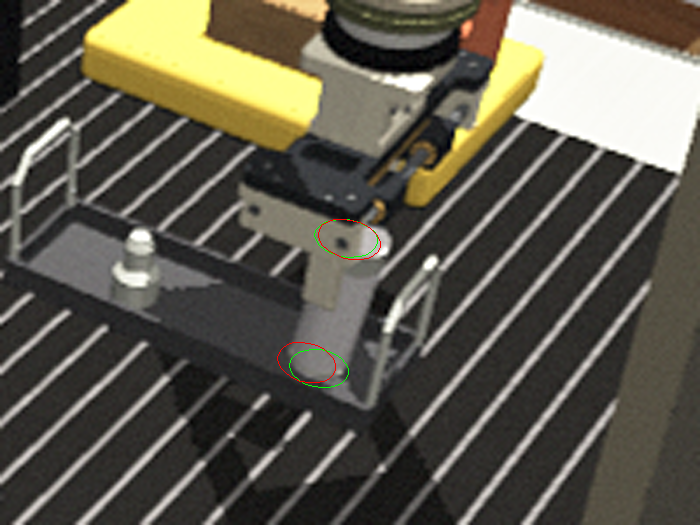

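Emit:
carry_out(commands=[[[0.2,0,0,0],[0.2,0,0,0],[0.2,0,0,0],[0.2,0,0,0],[0,0,0,0]]])

```text
t: 15.1
tool_pos: [0.4536, -0.3245, 0.0808]
orientation: [-3.14, -0.06, 0.002]
force: [0.1, 0.0, -1.8]
opening: 0.0382
```

```bash
python3 - <<'E'
from h import *
favg(2)
look('side','s12.png',(300,60,500,210),3.5)
overlay('s12.png','s12o.png',[0,6],.086,(300,60))
E
```

```text
mean [-0.019 -0.193 -1.224  0.053  0.02   0.007] std [0.471 0.501 0.213 0.016 0.013 0.008]
t 15.25 tcp [ 0.4535 -0.3247  0.0811] yaw 2.17 tilt 0.07 F [ 0.14 -0.03 -2.13] T [ 0.036  0.042 -0.004] open 0.0379 q [-0.71  0.14  1.76  0.    1.24  0.82]
t 15.25 tcp [ 0.4535 -0.3247  0.0811] yaw 2.17 tilt 0.07 F [ 0.14 -0.03 -2.13] T [ 0.036  0.042 -0.004] open 0.0379 q [-0.71  0.14  1.76  0.    1.24  0.82]
```

View pics/s12o.png

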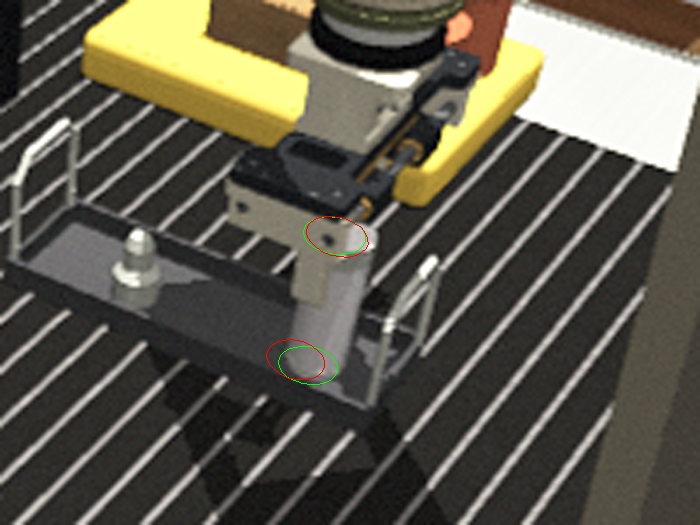

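Emit:
carry_out(commands=[[[0,0,0.1,0],[0,0,0.1,0],[0,0,0.1,0],[0,0,0,0]]])

```text
t: 15.58
tool_pos: [0.4542, -0.3252, 0.0792]
orientation: [3.141, 0.059, 0.002]
force: [1.9, 1.4, 4.2]
opening: 0.0379
```

```bash
python3 - <<'E'
from h import *
favg(2)
E
```

```text
mean [ 1.079  1.614  3.6    0.339 -0.165  0.   ] std [0.162 0.239 0.026 0.016 0.    0.005]
```

Emit:
carry_out(commands=[[[0,0,0,0],[0,0,0,0],[0,0,0,0],[0,0,0,0]]], claw=6.0)

```text
t: 16.02
tool_pos: [0.4533, -0.3249, 0.0781]
orientation: [-3.141, -0.059, 0.001]
force: [-0.9, -0.0, -0.3]
opening: 0.0583
```

Emit:
carry_out(commands=[[[0,0,-1,0],[0,0,-2.5,0],[0,0,-3.5,0],[0,0,-3.5,0],[0,0,-3,0],[0,0,-1,0],[0,0,0,0]]])

```text
t: 16.6
tool_pos: [0.4554, -0.3265, 0.2284]
orientation: [3.136, 0.059, 0.009]
force: [-0.7, 0.2, -0.4]
opening: 0.0598
```

```bash
python3 - <<'E'
from h import *
look('side','s13.png',(300,60,500,210),3.5)
look('wrist','w13.png')
for i in range(6):
    robot.read_camera('side')
favg(8)
go(.548,0.011,.225)
E
```

```text
mean [0.055 0.047 0.036 0.013 0.012 0.011] std [0.511 0.765 0.552 0.017 0.034 0.011]
t 17.40 tcp [ 0.4538 -0.3251  0.2237] yaw 2.17 tilt 0.01 F [ 1.05  1.66 -0.26] T [-0.007 -0.009  0.011] open 0.0599 q [-0.71  0.02  1.62 -0.    1.5   0.82]
need tool cm: [ 10.69 -33.23  -0.13]
```

View pics/s13.png

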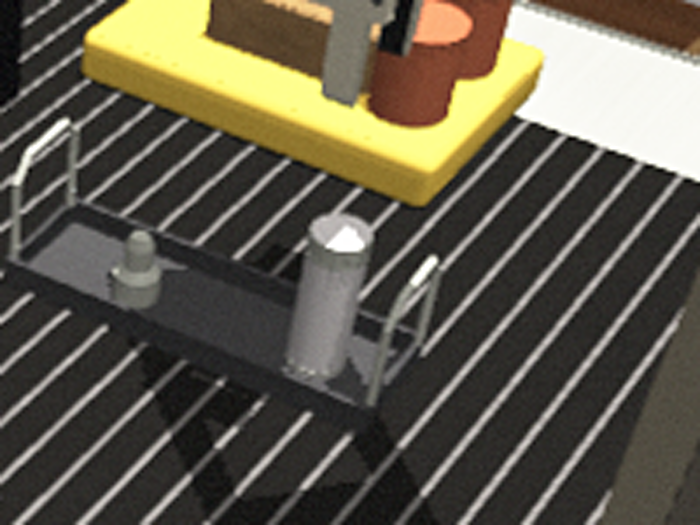

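View pics/w13.png

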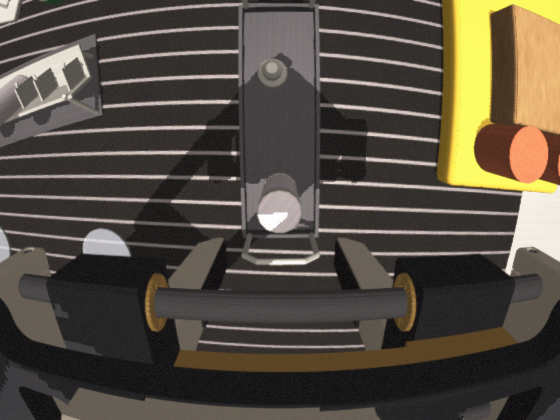

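Emit:
carry_out(commands=[[[0,0,0,-7.0],[0.6,-1.4,0,0],[1.5,-3.4,0,0],[1.7,-3.8,0,0],[1.7,-3.8,0,0],[1.7,-3.8,0,0],[1.7,-3.8,0,0],[1.7,-3.8,0,0],[1.7,-3.8,0,0],[1.2,-2.8,0,0],[0.52,-1.23,0,0],[0,0,1.0,0],[0,0,2.5,0],[0,0,2.5,0],[0,0,2.5,0],[0,0,0,0],[0,0,0,0]]], claw=5.6, grip_force=20)

```text
t: 18.82
tool_pos: [0.5399, 0.0087, 0.1369]
orientation: [-3.131, -0.248, 0.007]
force: [-0.1, 0.4, 0.6]
opening: 0.0562
```

```bash
python3 - <<'E'
from h import *
look('wrist','w14.png')
go(.5418,.0095,.101)
E
```

```text
t 18.87 tcp [0.5414 0.0087 0.1389] yaw 9.07 tilt 0.05 F [0.05 0.12 1.07] T [ 0.008 -0.023 -0.037] open 0.0564 q [-0.08  0.04  1.76 -0.    1.34  1.33]
need tool cm: [ 0.05 -0.07  3.79]
```

View pics/w14.png

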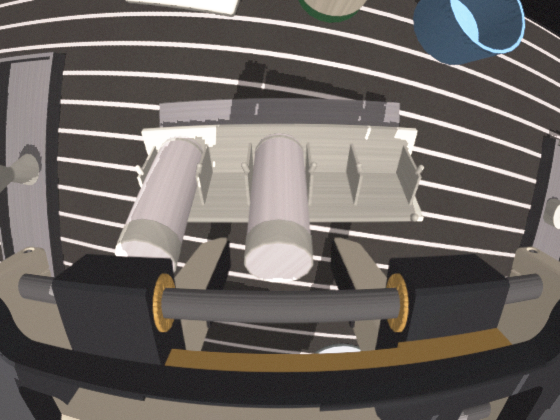

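Emit:
carry_out(commands=[[[0.05,-0.05,1.5,0],[0,0,1.5,0],[0,0,0.8,0],[0,0,0,0]]])

```text
t: 19.2
tool_pos: [0.5418, 0.0098, 0.1003]
orientation: [-3.132, -0.25, 0.001]
force: [0.4, -0.8, -0.5]
opening: 0.056
```

Emit:
carry_out(commands=[[[0,0,0,0],[0,0,0,0],[0,0,0,0],[0,0,0,0],[0,0,0,0]]], claw=3.0, grip_force=20)

```text
t: 19.62
tool_pos: [0.543, 0.01, 0.1019]
orientation: [3.131, 0.251, 0.003]
force: [-1.4, 0.5, 5.1]
opening: 0.0376
```

Emit:
carry_out(commands=[[[0.1,0,-0.5,0],[0.2,0,-1,0],[0.2,0,-1.5,0],[0,0,-1.5,0],[0,0,-1.5,0],[0,0,-1.5,0],[0,0,-1.0,0],[0,0,0,0],[0,0,0,0],[0,0,0,0]]])

```text
t: 20.45
tool_pos: [0.5465, 0.011, 0.1846]
orientation: [-3.131, -0.251, 0.002]
force: [-0.4, -0.5, -4.4]
opening: 0.0374
```

```bash
python3 - <<'E'
from h import *
look('side','s15.png',(150,80,350,280),3)
favg(16)
overlay('s15.png','s15o.png',[30],.084,(150,80),3)
E
```

```text
mean [-0.071 -0.063 -3.435  0.013  0.065  0.009] std [0.43  0.558 0.454 0.029 0.027 0.02 ]
t 21.30 tcp [0.5471 0.0109 0.1857] yaw 9.17 tilt 0.00 F [-0.05  0.17 -3.07] T [0.044 0.078 0.044] open 0.0379 q [-0.07  0.01  1.7  -0.    1.43  1.34]
```

View pics/s15o.png

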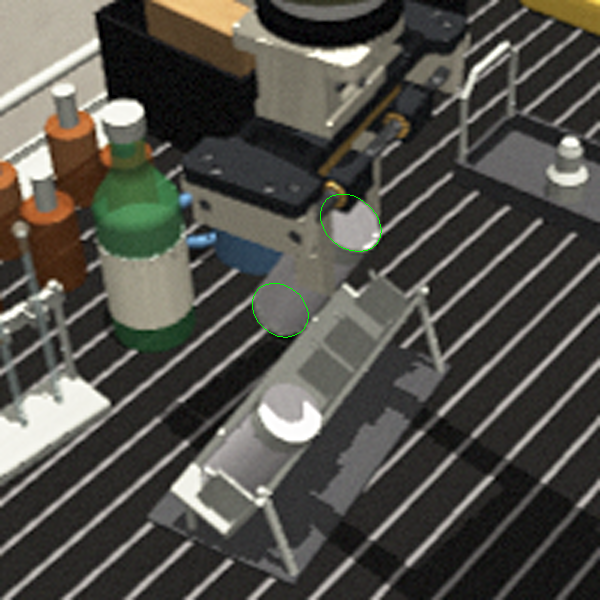

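Emit:
carry_out(commands=[[[0,0,-0.5,3.5],[0,0,-1.0,3.5],[-1.0,1.3,0,0],[-2.0,2.7,0,0],[-2.3,3.1,0,0],[-2.3,3.1,0,0],[-2.3,3.1,0,0],[-2.3,3.1,0,0],[-2.3,3.1,0,0],[-2.3,3.1,0,0],[-2.3,3.1,0,0],[-2.2,3.1,0,0],[-1.5,2.8,0,0],[-0.6,1.5,0.5,0],[0,0,1.5,0],[0,0,1.8,0],[0,0,1.5,0],[0,0,0.8,0],[0,0,0,0]]], grip_force=20)

```text
t: 22.88
tool_pos: [0.3248, -0.3276, 0.1376]
orientation: [-3.138, -0.059, 0.003]
force: [0.3, 0.5, -3.7]
opening: 0.0375
```

```bash
python3 - <<'E'
from h import *
look('side','s16.png',(330,60,530,210),3.5)
overlay('s16.png','s16o.png',[30],.084,(330,60))
go(.379,-.328,.139)
E
```

```text
t 22.93 tcp [ 0.3254 -0.3281  0.139 ] yaw 2.18 tilt 0.11 F [-0.39 -0.11 -2.53] T [ 0.068  0.094 -0.006] open 0.0378 q [-0.9  -0.18  1.97 -0.    1.36  0.63]
t 22.93 tcp [ 0.3254 -0.3281  0.139 ] yaw 2.18 tilt 0.11 F [-0.39 -0.11 -2.53] T [ 0.068  0.094 -0.006] open 0.0378 q [-0.9  -0.18  1.97 -0.    1.36  0.63]
need tool cm: [ 5.36  0.19 -0.  ]
```

View pics/s16o.png

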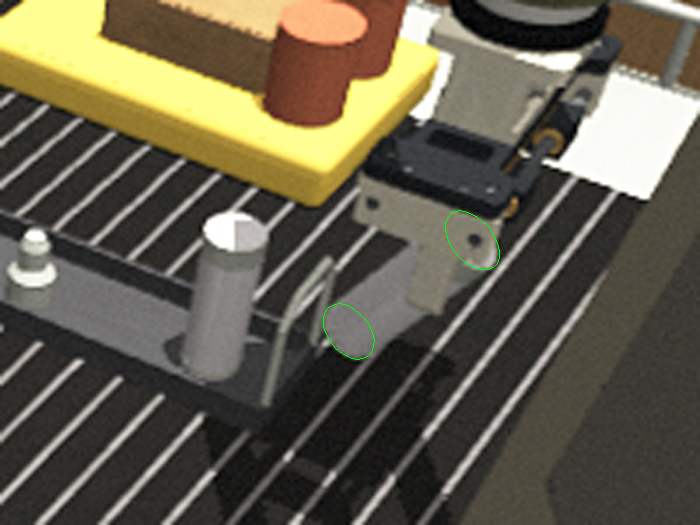

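Emit:
carry_out(commands=[[[0.6,0,0,0],[0.5,0,0,0],[0.4,0,0,0],[0.4,0,0,0],[0.4,0,0,0],[0.4,0,0,0],[0.4,0,0,0],[0.4,0,0,0],[0.4,0,0,0],[0.4,0,0,0],[0.4,0,0,0],[0.4,0,0,0],[0.3,0,0,0],[0,0,0,0]]], grip_force=10)

```text
t: 24.1
tool_pos: [0.3804, -0.3267, 0.1396]
orientation: [3.141, 0.06, 0.001]
force: [-1.3, -1.3, -3.4]
opening: 0.0381
```

```bash
python3 - <<'E'
from h import *
look('side','s17.png',(350,80,470,190),5.2)
overlay('s17.png','s17o.png',[0,8],.084,(350,80),5.2)
E
```

```text
t 24.15 tcp [ 0.3803 -0.3267  0.1396] yaw 2.19 tilt 0.04 F [-0.01 -0.35 -4.3 ] T [-0.032  0.13   0.002] open 0.0379 q [-0.81 -0.07  1.87  0.    1.35  0.72]
t 24.15 tcp [ 0.3803 -0.3267  0.1396] yaw 2.19 tilt 0.04 F [-0.01 -0.35 -4.3 ] T [-0.032  0.13   0.002] open 0.0379 q [-0.81 -0.07  1.87  0.    1.35  0.72]
```

View pics/s17o.png

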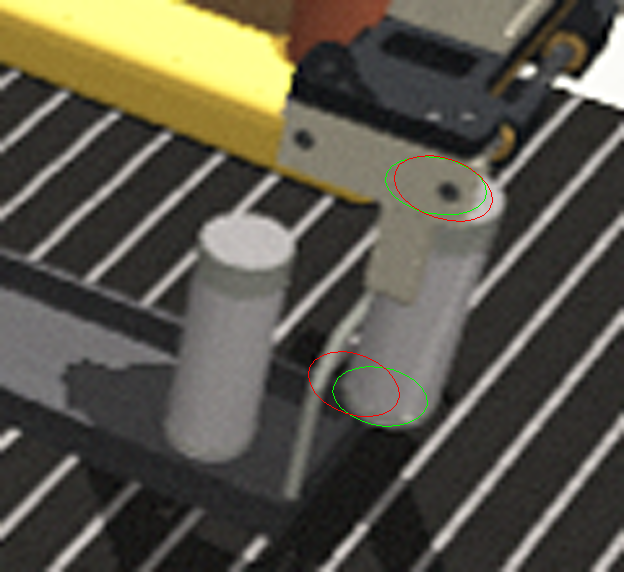

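Emit:
carry_out(commands=[[[0,0,0,0],[-0.5,0,-0.3,1.0],[0,0,-1.2,0],[0,0,-1.8,0],[0,0,-1.8,0],[0,0,-1.0,0],[0.3,-1.2,0,0],[0.5,-2.4,0,0],[0.5,-3.4,0,0],[0.5,-3.4,0,0],[0.5,-3.4,0,0],[0.5,-3.4,0,0],[0.5,-3.4,0,0],[0.5,-3.4,0,0],[0.5,-3.4,0,0],[0.5,-3.4,0,0],[0.5,-3.4,0,0],[0.5,-3.4,0,0],[0.5,-3.4,0,0],[0.5,-3.4,0,0]]], grip_force=20)

```text
t: 25.82
tool_pos: [0.4328, 0.1207, 0.2003]
orientation: [-3.141, -0.032, 0.0]
force: [1.1, -1.1, -3.6]
opening: 0.0374
```

Emit:
carry_out(commands=[[[0.6,-3.4,0,0],[0.6,-3.4,0,0],[0.6,-3.4,0,0],[0.6,-3.2,0,0],[0.6,-2.2,0,0],[0.3,-1.0,0,0],[0,0,0,0],[0,0,0,0]]])

```text
t: 26.48
tool_pos: [0.4626, 0.2849, 0.2001]
orientation: [3.14, 0.034, -0.002]
force: [-0.3, -0.7, -3.5]
opening: 0.0376
```

```bash
python3 - <<'E'
from h import *
look('wrist','w18.png')
go(.461,.289,.092)
E
```

```text
t 26.53 tcp [0.4627 0.2842 0.2002] yaw 1.17 tilt 0.08 F [-0.05 -0.42 -3.42] T [ 0.052  0.035 -0.005] open 0.0375 q [ 0.46 -0.    1.69 -0.    1.46  2.01]
need tool cm: [-0.16 -0.48 10.82]
```

View pics/w18.png

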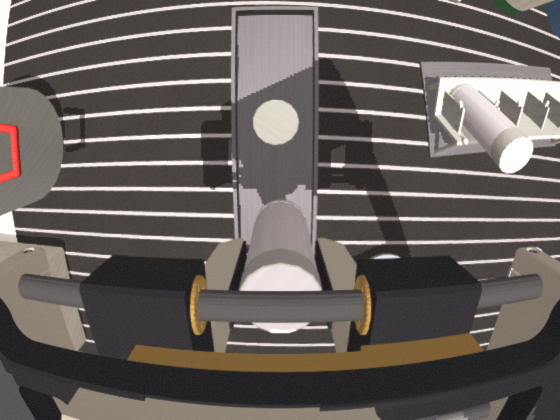

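Emit:
carry_out(commands=[[[-0.1,-0.2,1.0,0],[0,-0.2,2.0,0],[0,0,2.5,0],[0,0,2.0,0],[0,0,1.5,0],[0,0,1.0,0],[0,0,0.6,0],[0,0,0,0],[0,0,0,0]]])

```text
t: 27.28
tool_pos: [0.4625, 0.2888, 0.0951]
orientation: [-3.141, -0.031, -0.001]
force: [0.6, 0.3, -2.8]
opening: 0.0375
```

```bash
python3 - <<'E'
from h import *
look('side','s19.png',(90,210,250,400),3)
overlay('s19.png','s19o.png',[0,8],.084,(90,210),3)
E
```

```text
t 27.33 tcp [0.4629 0.2892 0.0957] yaw 1.15 tilt 0.09 F [ 0.2  -0.34 -3.  ] T [ 0.019  0.006 -0.049] open 0.0376 q [ 0.46  0.09  1.79 -0.    1.26  2.02]
t 27.33 tcp [0.4629 0.2892 0.0957] yaw 1.15 tilt 0.09 F [ 0.2  -0.34 -3.  ] T [ 0.019  0.006 -0.049] open 0.0376 q [ 0.46  0.09  1.79 -0.    1.26  2.02]
```

View pics/s19o.png

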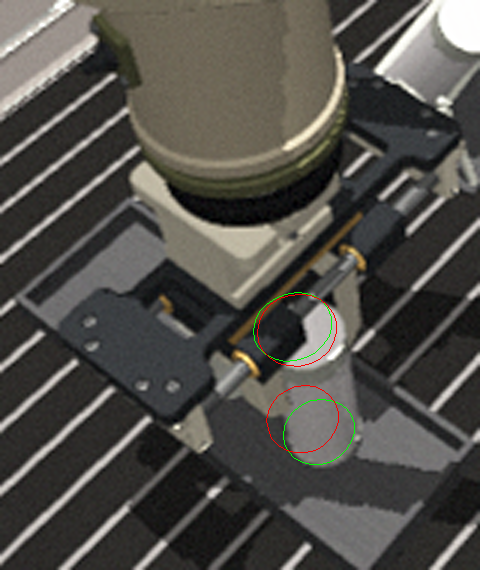

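Emit:
carry_out(commands=[[[0,0,0.5,0],[0,0,0.3,0],[0,0,0.2,0],[0,0,0.1,0],[0,0,0,0]]], grip_force=8)

```text
t: 27.75
tool_pos: [0.4627, 0.2892, 0.0842]
orientation: [-3.141, -0.032, -0.002]
force: [0.1, -0.7, 0.4]
opening: 0.0381
```

```bash
python3 - <<'E'
from h import *
favg(3);state()
E
```

```text
mean [-0.07  -0.727  1.417 -0.109  0.003 -0.009] std [0.652 0.293 0.104 0.012 0.005 0.025]
t 27.90 tcp [0.4627 0.2892 0.0842] yaw 1.17 tilt 0.06 F [ 0.38 -1.08  1.53] T [-0.126 -0.004 -0.015] open 0.0380 q [ 0.46  0.11  1.79 -0.    1.24  2.02]
```

Emit:
carry_out(commands=[[[0,0,0.1,0],[0,0,0.05,0],[0,0,0,0]]], grip_force=3)

```text
t: 28.15
tool_pos: [0.4629, 0.2893, 0.0828]
orientation: [-3.141, -0.032, -0.002]
force: [1.6, -0.1, 5.3]
opening: 0.0377
```

Emit:
carry_out(commands=[[[0,0,0,0],[0,0,0,0],[0,0,0,0],[0,0,0,0]]], claw=6.0)

```text
t: 28.48
tool_pos: [0.4617, 0.289, 0.0816]
orientation: [3.141, 0.032, -0.002]
force: [1.0, -0.8, -0.2]
opening: 0.0582
```

Emit:
carry_out(commands=[[[0,0,-1,0],[0,0,-2.5,0],[0,0,-3.5,0],[0,0,-3.5,0],[0,0,-2,0],[0,0,-1,0],[0,0,0,0]]])

```text
t: 29.07
tool_pos: [0.4636, 0.2898, 0.2207]
orientation: [-3.139, -0.032, -0.008]
force: [-0.2, 0.2, 0.0]
opening: 0.0604
```

```bash
python3 - <<'E'
from h import *
look('side','s20.png',(90,210,250,400),3)
look('wrist','w20.png')
favg(6)
state()
E
```

```text
mean [-0.042  0.122 -0.012  0.027 -0.021 -0.005] std [0.453 0.564 0.53  0.029 0.033 0.009]
t 29.47 tcp [0.4615 0.2887 0.2156] yaw 1.17 tilt 0.15 F [-0.02 -0.14  0.66] T [ 0.002  0.033 -0.015] open 0.0601 q [ 0.46 -0.01  1.66  0.    1.49  2.02]
```

View pics/s20.png

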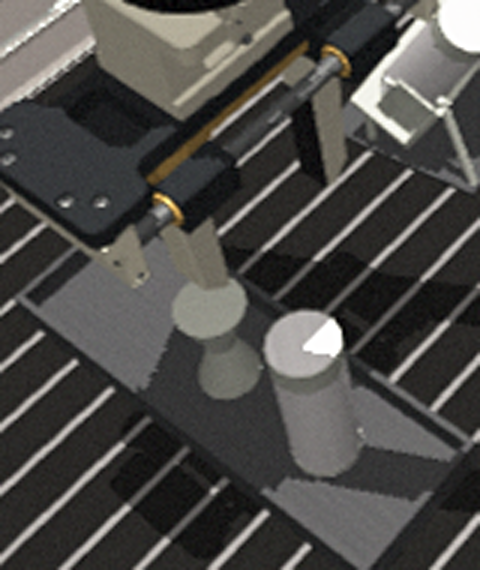

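View pics/w20.png

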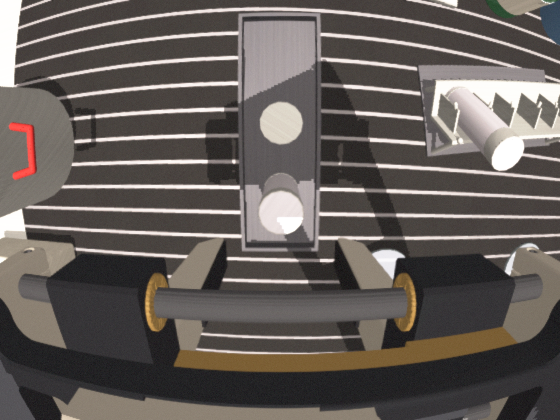

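Emit:
carry_out(commands=[[[0,0,0,-4.0],[0,0,0,-4.0],[0.2,1.2,0,0],[0.4,2.5,0,0],[0.6,3.6,0,0],[0.6,3.6,0,0],[0.6,3.6,0,0],[0.4,3.2,0,0],[0.3,2.3,0,0],[0.2,1.0,0,0],[0,0,1.0,0],[0,0,2.5,0],[0,0,2.5,0],[0,0,1.5,0],[0,0,0,0],[0,0,0,0]]], claw=5.6, grip_force=20)

```text
t: 30.8
tool_pos: [0.5268, 0.0879, 0.1407]
orientation: [-3.131, -0.252, 0.005]
force: [0.1, -0.7, -0.2]
opening: 0.0562
```

```bash
python3 - <<'E'
from h import *
look('wrist','w21.png')
go(.5275,.0864,.101)
E
```

```text
t 30.85 tcp [0.528  0.0878 0.1423] yaw 9.20 tilt 0.02 F [-0.42 -0.05 -0.25] T [-0.032  0.008 -0.034] open 0.0562 q [0.07 0.02 1.77 0.   1.35 1.48]
need tool cm: [-0.07  0.13  4.13]
```

View pics/w21.png

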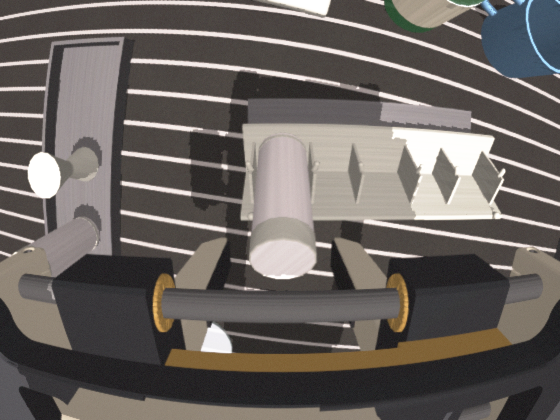

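Emit:
carry_out(commands=[[[-0.05,0.1,1.5,0],[0,0,1.5,0],[0,0,1.1,0],[0,0,0,0]]])

```text
t: 31.18
tool_pos: [0.527, 0.0862, 0.0998]
orientation: [-3.131, -0.251, 0.003]
force: [-0.6, -1.2, -1.7]
opening: 0.0556
```

Emit:
carry_out(commands=[[[0,0,0,0],[0,0,0,0],[0,0,0,0],[0,0,0,0],[0,0,0,0]]], claw=3.0, grip_force=20)

```text
t: 31.6
tool_pos: [0.5287, 0.0862, 0.1024]
orientation: [-3.131, -0.251, -0.003]
force: [-1.5, 1.7, 5.2]
opening: 0.0379
```

Emit:
carry_out(commands=[[[0.1,0,-0.5,0],[0.2,0,-1,0],[0.2,0,-1.5,0],[0,0,-1.5,0],[0,0,-1.5,0],[0,0,-1.5,0],[0,0,-1.0,0],[0,0,0,0],[0,0,0,0],[0,0,0,0]]])

```text
t: 32.43
tool_pos: [0.5323, 0.0866, 0.1851]
orientation: [3.131, 0.251, -0.003]
force: [-0.0, 0.1, -4.9]
opening: 0.0376
```

```bash
python3 - <<'E'
from h import *
look('side','s22.png',(150,80,350,280),3)
favg(16)
overlay('s22.png','s22o.png',[30],.084,(150,80),3)
E
```

```text
mean [-1.440e-01 -4.200e-02 -4.097e+00 -0.000e+00  7.900e-02 -2.000e-03] std [0.405 0.603 0.525 0.037 0.025 0.026]
t 33.28 tcp [0.5329 0.0867 0.1862] yaw 9.17 tilt 0.01 F [-0.42  0.48 -4.93] T [-0.055  0.077  0.016] open 0.0378 q [ 0.07 -0.01  1.72 -0.    1.43  1.48]
```

View pics/s22o.png

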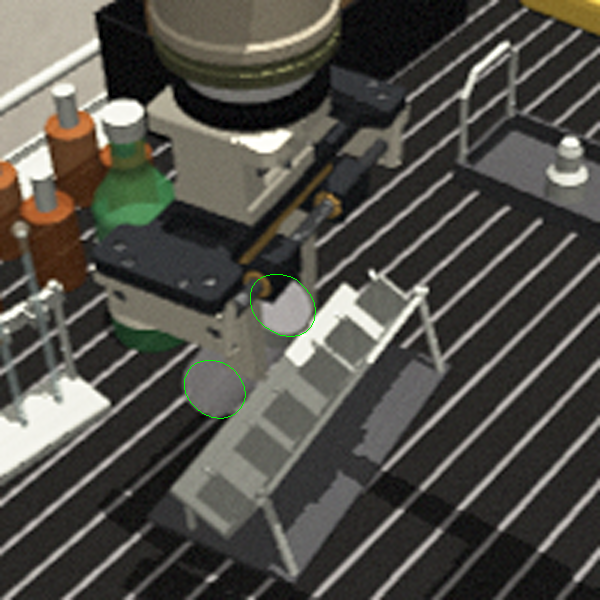

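Emit:
carry_out(commands=[[[0,0,-0.7,3.5],[0,0,-0.8,3.5],[-1.0,1.3,0,0],[-1.8,2.7,0,0],[-1.9,3.3,0,0],[-1.9,3.3,0,0],[-1.9,3.3,0,0],[-1.9,3.3,0,0],[-1.9,3.3,0,0],[-1.9,3.3,0,0],[-1.9,3.3,0,0],[-1.9,3.3,0,0],[-1.8,3.3,0,0],[-1.4,3.2,0,0],[-0.8,2.5,0,0],[-0.4,1.3,0.5,0],[0,0,1.5,0],[0,0,1.8,0],[0,0,1.5,0],[0,0,0.8,0]]], grip_force=20)

```text
t: 34.95
tool_pos: [0.3239, -0.3272, 0.1377]
orientation: [-3.138, -0.06, 0.003]
force: [0.5, -0.2, -4.9]
opening: 0.0375
```

Emit:
carry_out(commands=[[[0,0,0,0],[0,0,0,0]]])

```text
t: 35.12
tool_pos: [0.3245, -0.328, 0.14]
orientation: [-3.14, -0.06, 0.001]
force: [-0.3, 0.4, -4.1]
opening: 0.0376
```

```bash
python3 - <<'E'
from h import *
look('side','s23.png',(330,60,530,210),3.5)
overlay('s23.png','s23o.png',[30],.084,(330,60))
go(.380,-.328,.139)
E
```

```text
t 35.17 tcp [ 0.3249 -0.3285  0.1409] yaw 2.20 tilt 0.05 F [-0.52 -1.13 -3.38] T [-0.024  0.083 -0.001] open 0.0375 q [-0.9  -0.19  1.97  0.    1.36  0.63]
t 35.17 tcp [ 0.3249 -0.3285  0.1409] yaw 2.20 tilt 0.05 F [-0.52 -1.13 -3.38] T [-0.024  0.083 -0.001] open 0.0375 q [-0.9  -0.19  1.97  0.    1.36  0.63]
need tool cm: [5.51 0.16 0.19]
```

View pics/s23o.png

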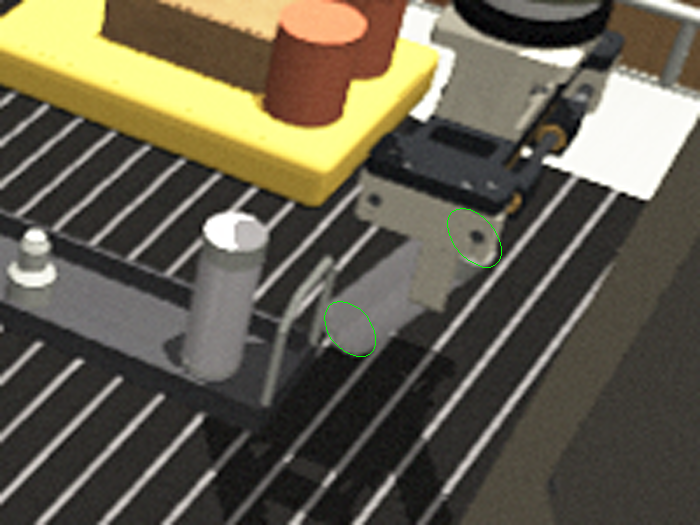

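Emit:
carry_out(commands=[[[0.6,0,0.1,0],[0.5,0,0,0],[0.4,0,0,0],[0.4,0,0,0],[0.4,0,0,0],[0.4,0,0,0],[0.4,0,0,0],[0.4,0,0,0],[0.4,0,0,0],[0.4,0,0,0],[0.4,0,0,0],[0.4,0,0,0],[0.3,0,0,0],[0,0,0,0]]], grip_force=12)

```text
t: 36.33
tool_pos: [0.3791, -0.3264, 0.1392]
orientation: [3.141, 0.06, 0.001]
force: [-2.6, -0.6, -4.4]
opening: 0.0378
```

```bash
python3 - <<'E'
from h import *
look('side','s24.png',(350,80,470,190),5.2)
overlay('s24.png','s24o.png',[0,8],.084,(350,80),5.2)
E
```

```text
t 36.38 tcp [ 0.3789 -0.3264  0.1391] yaw 2.19 tilt 0.04 F [-1.16 -0.72 -3.75] T [-0.134  0.301 -0.025] open 0.0380 q [-0.81 -0.08  1.87  0.    1.35  0.72]
t 36.38 tcp [ 0.3789 -0.3264  0.1391] yaw 2.19 tilt 0.04 F [-1.16 -0.72 -3.75] T [-0.134  0.301 -0.025] open 0.0380 q [-0.81 -0.08  1.87  0.    1.35  0.72]
```

View pics/s24o.png

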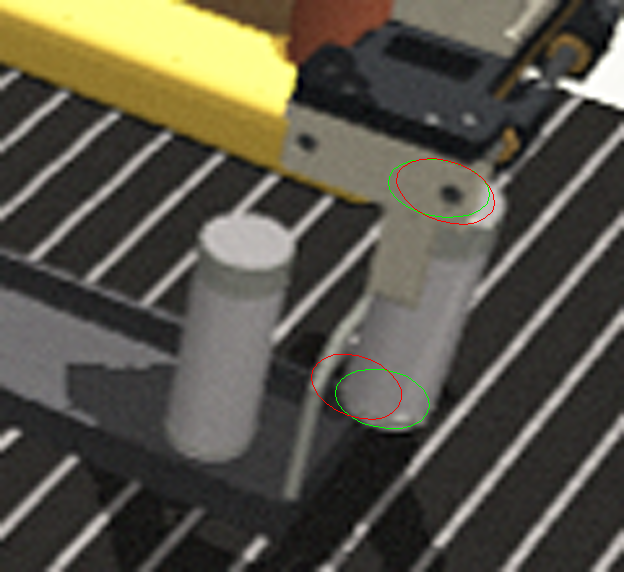

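```bash
python3 - <<'E'
from h import *
np.set_printoptions(precision=3,suppress=True)
for uv in [(204,155),(246,155),(247,138),(207,136)]: print(at_z('top',uv,.004))
for uv in [(200,127),(245,128)]: print(at_z('top',uv,.17))
E
```

```text
[0.706 0.182 0.004]
[0.704 0.073 0.004]
[0.751 0.07  0.004]
[0.759 0.175 0.004]
[0.716 0.165 0.17 ]
[0.711 0.063 0.17 ]
```

Emit:
carry_out(commands=[[[0,0,0,0],[-0.5,0,-0.3,1.0],[0,0,-1.2,0],[0,0,-1.8,0],[0,0,-2.2,0],[0,0,-1.5,0],[0.3,-1.2,-0.6,0],[1.0,-2.4,0,0],[1.4,-3.2,0,0],[1.4,-3.2,0,0],[1.4,-3.2,0,0],[1.4,-3.2,0,0],[1.4,-3.2,0,0],[1.4,-3.2,0,0],[1.4,-3.2,0,0],[1.4,-3.2,0,0],[1.4,-3.2,0,0],[1.4,-3.2,0,0],[1.4,-3.2,0,0],[1.4,-3.2,0,0]]], grip_force=20)

```text
t: 38.05
tool_pos: [0.5457, 0.0995, 0.2156]
orientation: [-3.141, -0.032, -0.001]
force: [1.1, -0.9, -4.5]
opening: 0.0377
```

Emit:
carry_out(commands=[[[1.4,-3.2,0,0],[1.4,-3.2,0,0],[1.4,-3.2,0,0],[1.3,-3.2,0,0],[1.0,-3.0,0,0],[0.5,-2.0,0,0],[0.2,-1.0,0,0],[0,0,0,0],[0,0,0,0]]])

```text
t: 38.8
tool_pos: [0.6133, 0.2864, 0.215]
orientation: [3.141, 0.033, -0.001]
force: [-0.9, -1.1, -4.1]
opening: 0.0378
```

```bash
python3 - <<'E'
from h import *
look('wrist','w25.png')
go(.612,.292,.095)
E
```

```text
t 38.85 tcp [0.6135 0.2856 0.2151] yaw 1.15 tilt 0.05 F [ 0.68  0.35 -3.85] T [ 0.014 -0.002 -0.016] open 0.0377 q [ 0.36  0.35  1.27 -0.    1.53  1.91]
need tool cm: [-0.14 -0.64 12.01]
```

View pics/w25.png

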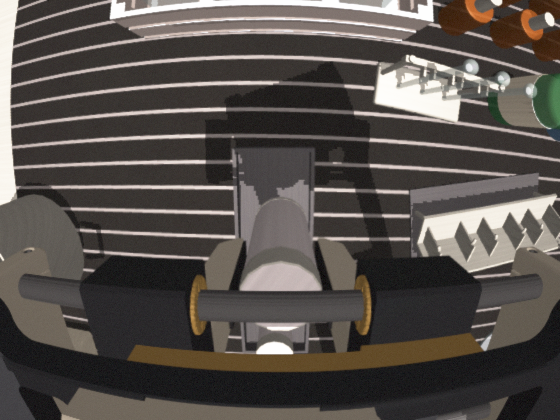

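Emit:
carry_out(commands=[[[-0.1,-0.3,1.0,0],[0,-0.3,2.2,0],[0,0,2.5,0],[0,0,2.4,0],[0,0,1.9,0],[0,0,1.2,0],[0,0,0.7,0],[0,0,0,0],[0,0,0,0]]])

```text
t: 39.6
tool_pos: [0.6132, 0.2921, 0.0968]
orientation: [-3.141, -0.031, -0.001]
force: [-0.3, 0.4, -4.0]
opening: 0.0376
```

Emit:
carry_out(commands=[[[0,0,0.5,0],[0,0,0.3,0],[0,0,0.2,0],[0,0,0.1,0],[0,0,0,0]]], grip_force=10)

```text
t: 40.02
tool_pos: [0.6129, 0.2925, 0.0853]
orientation: [-3.141, -0.032, -0.001]
force: [-0.3, -0.2, -3.8]
opening: 0.0378
```

```bash
python3 - <<'E'
from h import *
look('side','s26.png',(60,170,260,370),3)
overlay('s26.png','s26o.png',[0,8],.084,(60,170),3)
favg(3)
E
```

```text
t 40.07 tcp [0.6129 0.2925 0.0854] yaw 1.17 tilt 0.02 F [ 0.47  0.15 -4.39] T [-0.018  0.006  0.008] open 0.0376 q [ 0.37  0.44  1.39 -0.    1.31  1.92]
t 40.07 tcp [0.6129 0.2925 0.0854] yaw 1.17 tilt 0.02 F [ 0.47  0.15 -4.39] T [-0.018  0.006  0.008] open 0.0376 q [ 0.37  0.44  1.39 -0.    1.31  1.92]
mean [-2.230e-01  4.930e-01 -4.277e+00  2.100e-02 -4.000e-03  2.500e-02] std [0.266 0.675 0.507 0.013 0.029 0.014]
```

View pics/s26o.png

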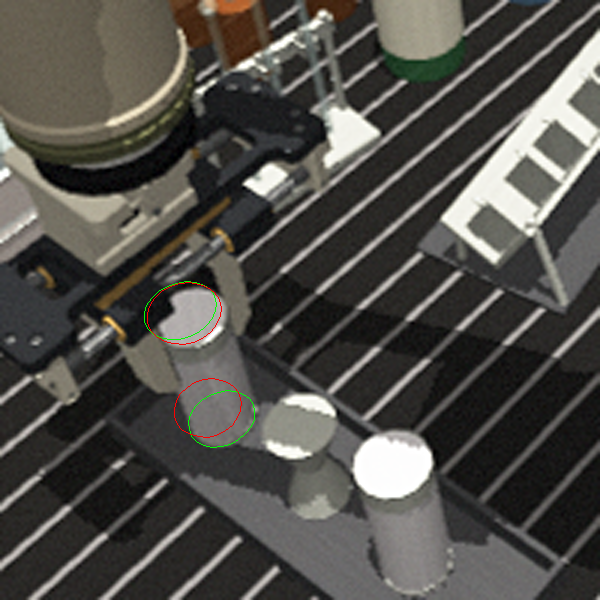

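Not touching yet (Fz −4.3 N); lower on in 1 mm rows.

Emit:
carry_out(commands=[[[0,0,0.1,0],[0,0,0.1,0],[0,0,0,0]]], grip_force=10)

```text
t: 40.47
tool_pos: [0.614, 0.2926, 0.0848]
orientation: [-3.141, -0.032, -0.004]
force: [-0.3, -0.8, 5.3]
opening: 0.0376
```

```bash
python3 - <<'E'
from h import *
favg(3);state()
E
```

```text
mean [ 0.285 -0.986  5.404 -0.261  0.117  0.028] std [0.301 0.2   0.328 0.047 0.013 0.013]
t 40.62 tcp [0.614  0.2926 0.0849] yaw 1.17 tilt 0.17 F [-0.11 -0.96  5.52] T [-0.228  0.099  0.039] open 0.0378 q [ 0.37  0.44  1.39 -0.    1.31  1.92]
```

Seated on the floor; loosen, release, rise.

Emit:
carry_out(commands=[[[0,0,0,0],[0,0,0,0],[0,0,0,0]]], grip_force=3)

```text
t: 40.87
tool_pos: [0.6136, 0.2926, 0.0841]
orientation: [-3.141, -0.032, -0.003]
force: [2.5, -0.5, 4.0]
opening: 0.038
```

Emit:
carry_out(commands=[[[0,0,0,0],[0,0,0,0],[0,0,0,0],[0,0,0,0]]], claw=6.0)

```text
t: 41.2
tool_pos: [0.6121, 0.2923, 0.0823]
orientation: [3.141, 0.032, -0.002]
force: [0.8, 0.1, 0.4]
opening: 0.0583
```

Emit:
carry_out(commands=[[[0,0,-1,0],[0,0,-2.5,0],[0,0,-3.5,0],[0,0,-3.5,0],[0,0,-2,0],[0,0,-1,0],[0,0,0,0]]])

```text
t: 41.78
tool_pos: [0.6143, 0.2931, 0.2223]
orientation: [-3.139, -0.032, -0.009]
force: [0.8, -1.0, 0.4]
opening: 0.0599
```

Emit:
carry_out(commands=[[[-1.0,0.5,0,0],[-2.5,1,0,0],[-2.5,1,0,0],[-2.5,1,0,0],[-2.5,1,0,0],[-2.5,1,0,0],[-2.5,1,0,0],[-2.5,1,0,0],[-1.5,1,0,0],[0,0,0,0],[0,0,0,0]]])

```text
t: 42.7
tool_pos: [0.4135, 0.2029, 0.2165]
orientation: [3.141, 0.032, -0.003]
force: [-0.7, -0.5, 0.1]
opening: 0.06
```

```bash
python3 - <<'E'
from h import *
look('side','s27.png',None,1.4)
look('top','t27.png',None,1.4)
favg(6);state()
E
```

```text
mean [-0.056 -0.114  0.354  0.023  0.024 -0.014] std [0.472 0.464 0.29  0.033 0.021 0.019]
t 43.10 tcp [0.4148 0.2035 0.2179] yaw 1.18 tilt 0.04 F [-0.37 -0.39  0.89] T [-0.033  0.069  0.003] open 0.0601 q [ 0.35 -0.24  1.88  0.    1.51  1.9 ]
```

View pics/s27.png

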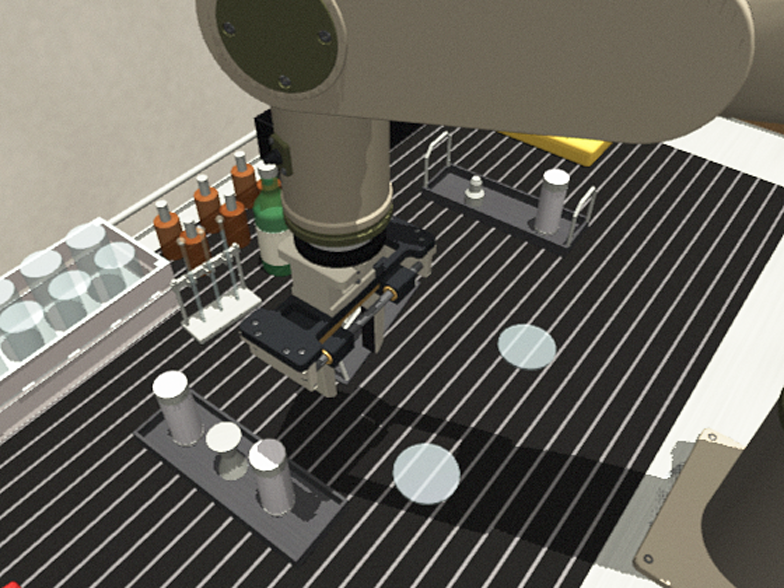

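View pics/t27.png

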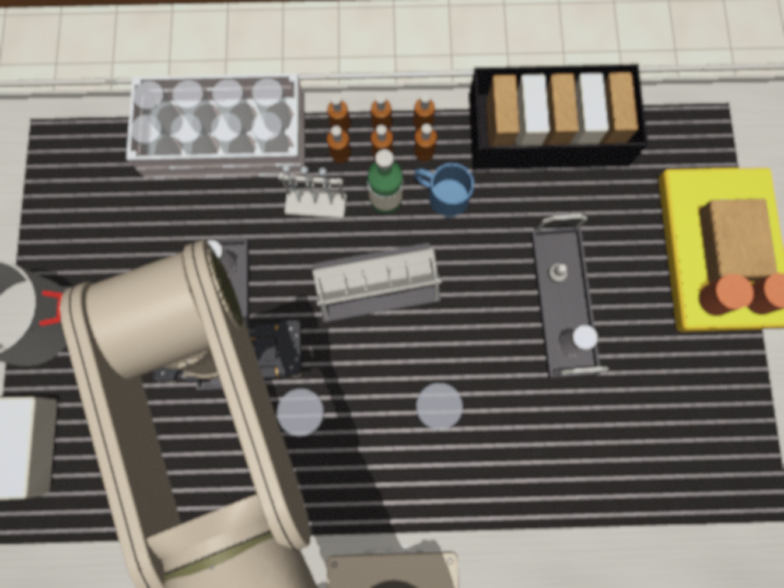

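```bash
python3 - <<'E'
from plant import robot
print(robot.close_job(), robot.read_state()['t'])
E
```

```text
the job is handed in; nothing more can be done
the job is handed in; nothing more can be done
```

I weighed all three tins at the wrist, stood each upright in its tray or caddy, and handed the job in after about 43 s of the 72 s. No verdict was reported.

| Tin | Wrist force | Weight | Placed in |
|---|---|---|---|
| tin_3 | about 1.4 N | about 140 g | caddy |
| tin_2 | about 3.4 N | about 350 g | plain tray |
| tin_1 | about 4.1 N | about 420 g | plain tray |

- **Accuracy:** Single force readings scattered by about 0.5 N, so I averaged at least 16 per tin. With the gripper empty they averaged −0.27 to +0.35 N. The weights are good to a few tens of grams, so all three are clear of the 240–320 g band.
- **Setting upright:** The tins did not swing upright when the grip was loosened, even at 3 N for tin_3. I turned each one upright by pushing its foot against the caddy's front handle bar, then lowered it until the force showed it was on the floor. tin_3 still leaned about 6 degrees at that point, so I straightened it on the caddy floor before letting go.
- **Last check:** The final side picture shows all three tins upright and released, two either side of the jigger and one in the caddy in front of the stopper. The other objects look unmoved and the gripper was clear. In the final top picture the arm hides most of the tray, so the two tray tins were confirmed from the side view only.
- **Grip drift:** The tins slid about 5 mm within the pads during each handle push. None came loose.

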